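# Set the boot scraper up for soles

## Task

Set the boot scraper up for cleaning soles: open its clamp with the foot lever, take out the sole brush that stands on end there, turn it so that it lies on its wooden back, bristles up, in the middle of the clamp with its length along the jaws, and clamp it tight again with the lever. Stand every round side brush from the bench upright, fully down in a cup of the scraper, any cup, one in each, with its bristles turned squarely towards the middle of the scraper where the boot passes. Leave the mug, flashlight, padlock and paperweight where they are.

Things in the scene. Friction and masses are not known exactly. Their poses are not given: they have to be found in the camera images.
- scraper: cast aluminium boot scraper, fixed to the bench: base 14 mm thick, 235 by 320 mm; brush clamp in the middle, two cups left (+y), two right (-y), steel scraper bar 54 mm high along the far edge (115 to 121 mm out), foot lever beyond the right edge. Origin: on the bench under the clamp's middle; z up, x away from the robot at yaw 0 (boots pass along x between the cups), y left
- seat (a point): centre of the clamp's flat seat, on the base 14 mm above the bench, midway between the closed jaws; axes as the scraper's. The jaws close along y; each is 70 mm long (along x), 14 to 16 mm thick and stands only 16 mm above the seat. The fixed jaw's face is at y = +25 mm
- jaw (a joint): how far the sliding jaw (on the -y side) stands open, m: 0 = jaws 50 mm apart, just holding the 50 mm wide brush; 0.016 = fully open, 66 mm apart; its face is at y = -25 mm minus this value. Moved by the foot lever, 0.0356 m for each rad; it pushes a brush on the seat across to the fixed jaw
- lever (a joint): angle of the rocking foot lever, rad: 0 = brush clamped, near end down; 0.45 = clamp fully open, far end down. Stays where it is left. 5 to 8 N pressed on an end moves lever and jaw; the end travels some 20 mm down
- lever_near (a point): top face of the lever's near end, 45 mm from its pivot towards the scraper's -x: press it down to CLAMP, until it stops. The lever is a plate 110 by 50 by 6 mm, long side along the scraper's x, on a pivot 36 mm above the bench, 205 mm to the right (-y) of the clamp's middle
- lever_far (a point): top face of the lever's far end, 45 mm from its pivot towards the scraper's +x: press it down to OPEN the clamp
- brush: sole brush: block 100 mm long (its z), 50 wide (y, the faces the jaws hold; a gripper can hold them above the jaws), 68 thick (x), 0.2 kg. Wood from x = -14 to +34 mm (bare back); brown bristles, 4 mm in from the edges, from -34 to -14, pointing along -x. Starts on end in the clamp, z up, bristles towards the scraper's -x. Origin: centre of the end it stands on at the start
- brush_tips (a point): centre of the brush's bristle tips (x = -34 mm, z = 50 mm in the brush's axes); 68 mm above the seat when the brush lies on its back there
- socket_a (a point): centre of the floor of the near left cup for a side brush: bore 70 mm, wall 5 mm, rim 18 mm above this floor, which is 14 mm above the bench; the middle of the scraper lies towards its -y
- socket_b (a point): centre of the floor of the far left cup for a side brush: bore 70 mm, wall 5 mm, rim 18 mm above this floor, which is 14 mm above the bench; the middle of the scraper lies towards its -y
- socket_c (a point): centre of the floor of the near right cup for a side brush: bore 70 mm, wall 5 mm, rim 18 mm above this floor, which is 14 mm above the bench; the middle of the scraper lies towards its +y
- socket_d (a point): centre of the floor of the far right cup for a side brush: bore 70 mm, wall 5 mm, rim 18 mm above this floor, which is 14 mm above the bench; the middle of the scraper lies towards its +y
- side1: a round side brush on its foot, 106 mm tall, 0.24 kg: cast aluminium foot 64 mm across (56 at its bevelled lower edge), 20 mm high; 32 mm wooden core; round wooden knob 38 mm across from 76 to 106 mm up (hold it here); brown bristles on one side only, reaching 34 mm from the axis, 24 to 66 mm up. Origin: centre of the foot's underside; z up; bristles point along its +x. May be absent (None)
- side1_bristles (a point): the middle of side1's bristle tips, 34 mm from its axis, 45 mm up
- side2: another round side brush, the same as side1; may be absent (None)
- side2_bristles (a point): the middle of side2's bristle tips, 34 mm from its axis, 45 mm up
- side3: another round side brush, the same as side1; may be absent (None)
- side3_bristles (a point): the middle of side3's bristle tips, 34 mm from its axis, 45 mm up
- side4: another round side brush, the same as side1; may be absent (None)
- side4_bristles (a point): the middle of side4's bristle tips, 34 mm from its axis, 45 mm up
- mug: a white ceramic mug, 84 mm across, 95 mm tall, handle at its +y; origin under its centre. Not part of the job
- flashlight: a green plastic flashlight lying along its x, 150 mm long, 42 mm thick at the head; origin on the bench under it. Not part of the job
- padlock: a steel padlock lying flat, 92 by 48 by 24 mm; origin under the middle of its body. Not part of the job
- paperweight: a glass paperweight, 72 mm across, 48 mm tall; origin under its centre. Not part of the job
There are look-alikes about, which are no part of the job. Leave any red look-alike of the side1 alone.

How it is judged:
On the way, in this order (a step that is already met when the one before it is completed fails the run):
1. the clamp has been opened with the lever while the sole brush still stands in it (value of joint jaw above 0.012 m and horizontal distance between brush and seat below 0.02 m), for 0.2 s.
2. with the jaws open, the sole brush lies on its back on the seat between them, bristles up (horizontal distance between brush_tips and seat below 0.02 m and z of brush_tips in the frame of seat between 0.062 and 0.074 m and angle between the y axis of brush and the y axis of scraper, either way round below 0.15 rad and value of joint jaw above 0.006 m), for 0.2 s.
At the end, for the whole second after the job is handed in: Sole brush on its back on the seat, bristles up, its tips within 20 mm in plan and 6 mm in height and 0.15 rad of square; jaw joint under 0.003 m. Every side brush present upright (0.10 rad), within 6 mm of a cup's centre and 5 mm of its floor, bristles within 0.35 rad of facing inward. All at rest (horizontal distance between brush_tips and seat below 0.02 m and z of brush_tips in the frame of seat between 0.062 and 0.074 m and angle between the y axis of brush and the y axis of scraper, either way round below 0.15 rad and value of joint jaw below 0.003 m and linear speed of each of brush, side1, side2, side3, side4 below 0.02 m/s and angle between each of side1, side2, side3, side4's own z axis and vertical below 0.1 rad and angle between the x axis of each of side1, side2, side3, side4 and the y axis of scraper, either way round below 0.35 rad and ((horizontal distance between side1 and socket_a below 0.006 m and z of side1 in the frame of socket_a below 0.005 m and y of side1_bristles in the frame of socket_a below -0.028 m) or (horizontal distance between side1 and socket_b below 0.006 m and z of side1 in the frame of socket_b below 0.005 m and y of side1_bristles in the frame of socket_b below -0.028 m) or (horizontal distance between side1 and socket_c below 0.006 m and z of side1 in the frame of socket_c below 0.005 m and y of side1_bristles in the frame of socket_c above 0.028 m) or (horizontal distance between side1 and socket_d below 0.006 m and z of side1 in the frame of socket_d below 0.005 m and y of side1_bristles in the frame of socket_d above 0.028 m)) and ((horizontal distance between side2 and socket_a below 0.006 m and z of side2 in the frame of socket_a below 0.005 m and y of side2_bristles in the frame of socket_a below -0.028 m) or (horizontal distance between side2 and socket_b below 0.006 m and z of side2 in the frame of socket_b below 0.005 m and y of side2_bristles in the frame of socket_b below -0.028 m) or (horizontal distance between side2 and socket_c below 0.006 m and z of side2 in the frame of socket_c below 0.005 m and y of side2_bristles in the frame of socket_c above 0.028 m) or (horizontal distance between side2 and socket_d below 0.006 m and z of side2 in the frame of socket_d below 0.005 m and y of side2_bristles in the frame of socket_d above 0.028 m)) and ((horizontal distance between side3 and socket_a below 0.006 m and z of side3 in the frame of socket_a below 0.005 m and y of side3_bristles in the frame of socket_a below -0.028 m) or (horizontal distance between side3 and socket_b below 0.006 m and z of side3 in the frame of socket_b below 0.005 m and y of side3_bristles in the frame of socket_b below -0.028 m) or (horizontal distance between side3 and socket_c below 0.006 m and z of side3 in the frame of socket_c below 0.005 m and y of side3_bristles in the frame of socket_c above 0.028 m) or (horizontal distance between side3 and socket_d below 0.006 m and z of side3 in the frame of socket_d below 0.005 m and y of side3_bristles in the frame of socket_d above 0.028 m)) and ((horizontal distance between side4 and socket_a below 0.006 m and z of side4 in the frame of socket_a below 0.005 m and y of side4_bristles in the frame of socket_a below -0.028 m) or (horizontal distance between side4 and socket_b below 0.006 m and z of side4 in the frame of socket_b below 0.005 m and y of side4_bristles in the frame of socket_b below -0.028 m) or (horizontal distance between side4 and socket_c below 0.006 m and z of side4 in the frame of socket_c below 0.005 m and y of side4_bristles in the frame of socket_c above 0.028 m) or (horizontal distance between side4 and socket_d below 0.006 m and z of side4 in the frame of socket_d below 0.005 m and y of side4_bristles in the frame of socket_d above 0.028 m))); the robot touches nothing.
It fails at once if the mug is shifted by more than 30 mm (distance of mug from where it was at the start of the episode above 0.03 m).
It fails at once if the flashlight is shifted by more than 30 mm (distance of flashlight from where it was at the start of the episode above 0.03 m).
It fails at once if the padlock is shifted by more than 30 mm (distance of padlock from where it was at the start of the episode above 0.03 m).
It fails at once if the paperweight is shifted by more than 30 mm (distance of paperweight from where it was at the start of the episode above 0.03 m).
Of side1, side2, side3, side4 only 3 to 4 are there at a start; the rules pass over those that are not, and their reading is None.
At some moment in a run one of side1, side2, side3, side4 may be knocked a few centimetres aside while the robot is not near it.
It also fails if it takes over 210 s, if anything falls off the work surface, if the arm or the gripper's body presses on something with over 40 N, if the wrist force passes 120 N, or if a joint passes its speed limit or range.

## Robot

A 6-joint arm with a two-finger parallel gripper is mounted at the origin on the work surface. World frame = base frame: x ahead of the robot, y to its left, z up, the work surface at z = 0. Lengths are in m, angles in rad, forces in N, time in s.
With the tool pointing down it reaches from about 0.375 to 0.925 m from the base axis. Payload 5.7 kg.
Tool frame: the origin (TCP) lies between the finger pads; the fingertips stand r.tcp_to_tips ahead of it and the grasp point (between the pads) lies 3 mm ahead of it (r.tcp_to_tips is the distance from the TCP to the fingertips, in m); z points along the fingers, y is the direction in which the jaws open and shut (so a half turn about z gives the same grasp; the last joint's range is limited). The gripper opens to 85 mm and grips with 20 to 120 N. Pads are 22 mm wide; open, the fingers measure 114 mm over their backs; the gripper's body (76 mm by 85 mm) begins 54 mm behind the grasp point. The pads swing forward as they close: fully open they stand 13 mm farther back than shut.
Start: joints at [-1.444, 0.359, 1.51, -0, 1.272, -0.115], TCP at [0.144, -0.583, 0.231] pointing down, gripper open.
Joint ranges: [-2.97, 2.97], [-1.01, 2.36], [0.21, 2.38], [-0.96, 4.11], [0.2, 2.71], [-2.98, 2.98]. Speed limits (rad/s): [2.39, 2.39, 3.14, 3.14, 3.14, 3.14].

## Interface

Orientations are given as a rotation vector (axis times angle).
In Python, from plant import r, get_image, camera_info, models gives the robot as it stands.
- The arm moves only by the tool step_arm, never from a script. Its argument "commands" is text: rows parted by semicolons, each of 5 numbers parted by spaces: the opening, from 0 (shut) to 1 (fully open), then the shift along the world's x, y, z in cm, then the turn about the world's z in rad. A call has 1 to 5 rows; each row is the pose to reach, as a shift and turn from the pose measured when the call began; what a row does not reach only later rows make up. A row lasts 1/8 s, in which the tool goes at most 62.5 mm and 10.7 degrees, less where a joint would pass 70% of its speed; a pose out of reach is approached as far as the arm can. A call with a gripper value outside its range is refused whole. The fingers move at their own pace and stop on an object; "squeeze" is the grip in N (left out, the last holds). Time passes only in rows, so rows that repeat a pose let the fingers close. It gives the time, the measured TCP pose, the force and the opening at its end, in the units of the state.
- r.get_state(): the state, without advancing time (a new reading comes with each control period).
- get_image(name): name is "scene" or "top"; returns (picture, depth): 420x560x3 uint8, blue, green, red; 420x560 float32, m along the optical axis (not along the pixel's ray), 0 where there is no reading.
- camera_info(name): a dict with "fov_y" (degrees; the focal length in pixels is half the picture's height over the tangent of half this angle, whatever the lens; pixels are square), "cx", "cy" (the principal point, pixels), "eye" and "orientation" of the camera in the world. Camera axes: x right, y down, z forward; pixel columns grow to the right and rows downward; lengths in m; the calibration is good to about 2 mm. A picture is of the moment at which its call begins. camera_info takes no time and is no camera call.
- r.finish_job(): hands the job in, once; it reports no verdict.
Trained networks look in the newest picture that a camera, given by its name, has taken for a name from the list of things; names that differ only in an ending like _2 or _b are one class to them, and where a whole thing is asked for, a point or a joint stands for the part that bears it (a point fixed in the world has none). Each returns a list of dicts, best first, with "confidence" (0 to 1); they miss things now and then, are a little off and sometimes report something else, mostly with a low value. They report only what shows in the picture. A call takes as long as a camera call. They do not tell look-alikes from the thing itself.
- models.spot_in(thing, camera): "position" ([column, row] in pixels, amid what is visible of it).
- models.place_of(thing, camera): "position" ([column, row] in pixels: a listed point, or the origin of a listed thing).
The state is a dict: "time_s": time; "joint_pos": joint angles; "joint_velocities": joint speeds; "tau": joint torques, N m; "tool_pos": TCP position; "orientation": TCP orientation; "wrist_force": force on the tool from outside, world axes, zero at the start; "moment": the same for the moment, N m; "finger_gap": finger opening in m.
Only numpy, scipy, OpenCV 4.12 (cv2) and the standard library are available. Lean on these libraries where they do the work, as an engineer would, in place of code of your own. Each camera call takes 0.05 s, during which the arm holds its last target.

## Working session

There is one attempt and no reset: what is moved stays moved. The work goes in short steps, Python scripts to look and compute and a tool call to move; the robot and the scene stay as the last step left them, time stands still between calls to the robot, and variables do not carry over. Pictures are saved under pics/ and viewed, and the job is handed in when it is done.

Besides the shell and the picture viewer there is one more tool, called after "Emit:" as a command line: name --argument value ..., lists and objects as JSON in quotes. step_arm: Moves the arm, as the interface text tells. Its arguments: {"type":"object","properties":{"commands":{"type":"string"},"squeeze":{"type":"number"}},"required":["commands"]}

```bash
ls; mkdir -p pics; cat > h.py <<'E'
import numpy as np, cv2
from plant import r,get_image,camera_info,models
from scipy.spatial.transform import Rotation as R
def cam(n):
    c=camera_info(n); o=c["orientation"]
    o=np.array(o,float)
    M=o if o.shape==(3,3) else R.from_rotvec(o).as_matrix()
    f=210/np.tan(np.radians(c["fov_y"])/2)
    return f,c["cx"],c["cy"],np.array(c["eye"]),M
def ray(n,px):
    f,cx,cy,e,M=cam(n); return e,M@np.array([(px[0]-cx)/f,(px[1]-cy)/f,1.])
def at_z(n,px,z):
    e,d=ray(n,px); return e+d*(z-e[2])/d[2]
def proj(n,p):
    f,cx,cy,e,M=cam(n); q=M.T@(np.array(p)-e); return q[0]/q[2]*f+cx,q[1]/q[2]*f+cy
def cloud(n,d):
    f,cx,cy,e,M=cam(n); v,u=np.mgrid[0:d.shape[0],0:d.shape[1]]
    P=np.stack([(u-cx)/f*d,(v-cy)/f*d,d],-1)@M.T+e
    P[d==0]=np.nan; return P
E
python3 - <<'E'
from h import *
print(r.get_state()); print(r.tcp_to_tips)
for n in("scene","top"):
    print(camera_info(n)); im,d=get_image(n); cv2.imwrite(f"pics/{n}0.png",im); np.save(f"{n}0.npy",d)
E
```

```text
pics
{'time_s': 0.0, 'joint_pos': array([-1.44407699e+00,  3.59499950e-01,  1.51151207e+00,  1.35625306e-05,
        1.27249434e+00, -1.15076220e-01]), 'joint_velocities': array([ 0.00050118, -0.00057551,  0.00060316,  0.00098492, -0.00063112,
       -0.00043271]), 'tau': array([-1.65591875e-03, -5.27622664e+01, -2.78624833e+01, -1.44948849e-04,
        1.34172617e-02,  2.49855816e-05]), 'tool_pos': array([ 0.14358677, -0.58181966,  0.2303263 ]), 'orientation': array([-3.11676239e+00, -3.78649970e-01, -2.85523179e-06]), 'wrist_force': array([-0.14190515, -0.1002061 , -0.69660389]), 'moment': array([0.01947532, 0.04385595, 0.02458965]), 'finger_gap': 0.08541400096363297}
0.022
{'fov_y': 52.848294805613314, 'cx': 273.5664738700496, 'cy': 206.42816756531292, 'eye': array([1.2159161 , 0.19766928, 0.9278703 ]), 'orientation': array([-1.52704003, -2.14450966,  0.78100523])}
{'fov_y': 42.38236265345633, 'cx': 275.67615153483587, 'cy': 204.44671301676715, 'eye': array([ 0.4111231 , -0.04753575,  1.67136841]), 'orientation': array([-2.2076256 ,  2.16888732, -0.09205378])}
```

View pics/scene0.png

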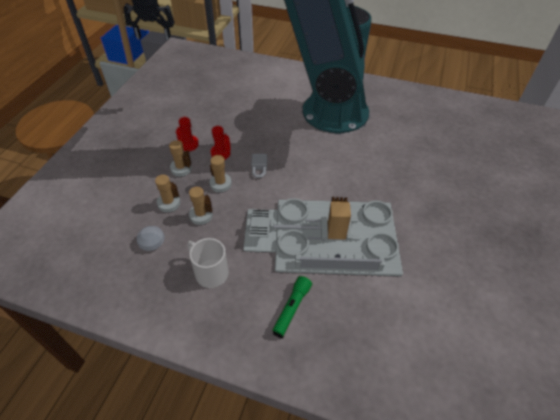

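View pics/top0.png

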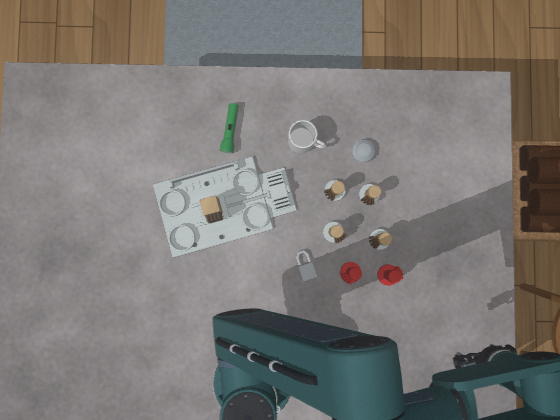

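```bash
python3 - <<'E'
from h import *
zs=dict(socket_a=.014,socket_b=.014,socket_c=.014,socket_d=.014,seat=.014,scraper=0,lever_near=.03,lever_far=.05,brush=.014,side1=0,side1_bristles=.045,mug=0,padlock=0,paperweight=0,flashlight=0)
for n in("scene","top"):
    get_image(n)
    for t,z in zs.items():
        print(n,t,[(np.round(q["position"]).astype(int).tolist(),round(q["confidence"],2),np.round(at_z(n,q["position"],z)[:2],3).tolist()) for q in models.place_of(t,n)][:8])
im=cv2.imread("pics/top0.png"); cv2.imwrite("pics/top0c.png",cv2.resize(im[90:300,140:420],None,fx=2.8,fy=2.8,interpolation=cv2.INTER_CUBIC))
E
```

```text
scene socket_a [([376, 212], 0.98, [0.423, 0.219]), ([379, 251], 0.92, [0.549, 0.253]), ([299, 216], 0.67, [0.504, 0.022]), ([294, 246], 0.62, [0.603, 0.039])]
scene socket_b [([376, 212], 0.98, [0.423, 0.219]), ([379, 251], 0.92, [0.549, 0.253]), ([299, 216], 0.67, [0.504, 0.022]), ([294, 246], 0.62, [0.603, 0.039])]
scene socket_c [([376, 212], 0.98, [0.423, 0.219]), ([379, 251], 0.92, [0.549, 0.253]), ([299, 216], 0.67, [0.504, 0.022]), ([294, 246], 0.62, [0.603, 0.039])]
scene socket_d [([376, 212], 0.98, [0.423, 0.219]), ([379, 251], 0.92, [0.549, 0.253]), ([299, 216], 0.67, [0.504, 0.022]), ([294, 246], 0.62, [0.603, 0.039])]
scene seat [([336, 228], 0.66, [0.512, 0.128])]
scene scraper [([334, 231], 0.65, [0.514, 0.124])]
scene lever_near [([260, 212], 0.86, [0.537, -0.08]), ([214, 198], 0.21, [0.535, -0.22])]
scene lever_far [([259, 231], 0.65, [0.614, -0.055])]
scene brush [([336, 230], 0.9, [0.517, 0.129]), ([335, 233], 0.68, [0.529, 0.129])]
scene side1 [([218, 185], 0.88, [0.46, -0.244]), ([180, 170], 0.77, [0.439, -0.383]), ([202, 213], 0.76, [0.574, -0.243]), ([166, 203
[... 1609 characters left out ...]
[0.618, -0.066])]
top brush [([212, 212], 0.95, [0.508, 0.133]), ([344, 240], 0.35, [0.43, -0.272]), ([282, 203], 0.28, [0.538, -0.082])]
top side1 [([349, 270], 0.88, [0.339, -0.291]), ([337, 188], 0.86, [0.59, -0.253]), ([376, 242], 0.77, [0.424, -0.376]), ([388, 272], 0.7, [0.334, -0.412]), ([330, 230], 0.64, [0.46, -0.232])]
top side1_bristles [([344, 280], 0.85, [0.309, -0.271]), ([402, 274], 0.81, [0.329, -0.443]), ([372, 245], 0.78, [0.416, -0.353]), ([303, 142], 0.67, [0.725, -0.142])]
top mug [([301, 142], 0.57, [0.733, -0.138])]
top padlock [([308, 271], 0.78, [0.332, -0.167])]
top paperweight [([364, 152], 0.77, [0.705, -0.335])]
top flashlight [([232, 130], 0.72, [0.766, 0.077])]
```

```bash
sleep 1; python3 - <<'E'
from h import *
im=cv2.imread("pics/scene0.png"); cv2.imwrite("pics/scene0c.png",cv2.resize(im[100:340,130:410],None,fx=2.5,fy=2.5,interpolation=cv2.INTER_CUBIC))
E
```

```text
(no output)
```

View pics/top0c.png

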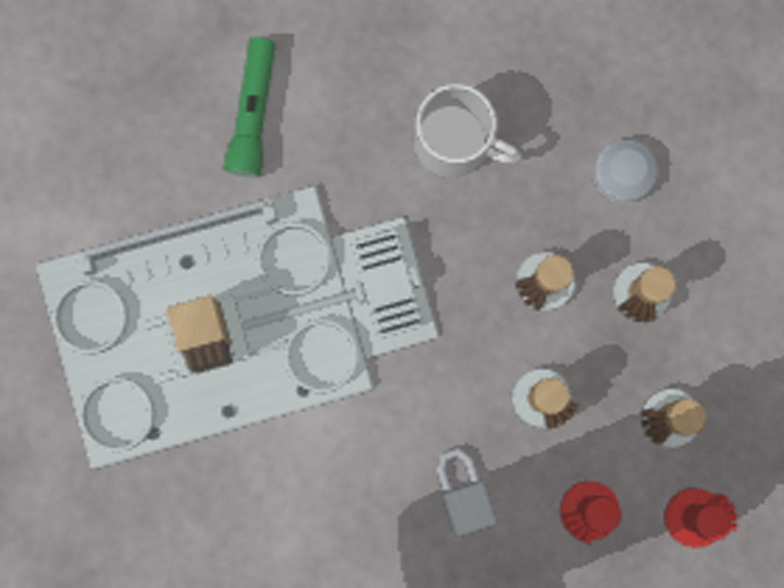

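View pics/scene0c.png

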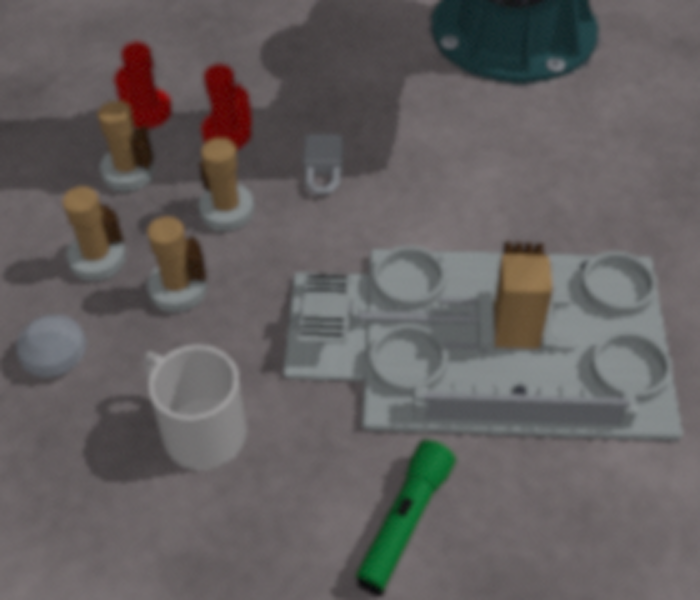

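```bash
python3 - <<'E'
from h import *
cs=np.array([(38,263),(320,185),(372,385),(92,467)])/2.8+[140,90]
P=np.array([at_z("top",c,.014)[:2] for c in cs]); print(P.round(4),P.mean(0))
e=[np.linalg.norm(P[i]-P[(i+1)%4]) for i in range(4)];print(e)
for a,b in((1,0),(2,3)): v=P[b]-P[a]; print("yaw",np.arctan2(-v[0],v[1]))
for a,b in((3,0),(2,1)): v=P[b]-P[a]; print("yaw",np.arctan2(v[1],v[0]))
# depth checks
for n in("top","scene"):
    C=cloud(n,np.load(n+"0.npy")); z=C[...,2]
    m=(z>.009)&(z<.019)&(C[...,0]>.33)&(C[...,0]<.72)&(C[...,1]>-.02)&(C[...,1]<.34)
    q=C[m][:,:2]; rc=cv2.minAreaRect(q.astype(np.float32)); print(n,len(q),rc)
    print("zbench",np.nanmedian(z[(C[...,0]>.3)&(C[...,0]<.45)&(C[...,1]>.3)&(C[...,1]<.5)]))
    # brush top
    m=(z>.10)&(z<.125)&(np.hypot(C[...,0]-.51,C[...,1]-.13)<.08); print("brush",m.sum(),C[m].mean(0),cv2.minAreaRect(C[m][:,:2].astype(np.float32)))
    # side brush knobs
    m=((z>.095)&(z<.115)&(C[...,1]<-.18)&(C[...,0]<.68)&(C[...,0]>.25)).astype(np.uint8)
    k,l,s,c=cv2.connectedComponentsWithStats(m)
    for i in range(1,k):
        if s[i,4]>8: w=C[l==i]; print("knob",s[i,4],c[i].round(),w.mean(0).round(4),((w.min(0)+w.max(0))/2).round(4))
E
```

```text
[[ 0.5908  0.313 ]
 [ 0.683   0.0057]
 [ 0.4636 -0.0555]
 [ 0.3692  0.2469]] [0.52665755 0.12753185]
[np.float64(0.32077970754813323), np.float64(0.22778876921289287), np.float64(0.3168026532509411), np.float64(0.23120817751760495)]
yaw 0.2915023295338534
yaw 0.30242939073617653
yaw 0.2897306413728643
yaw 0.2721604162661698
top 4885 ((0.5245130658149719, 0.1586465686559677), (0.3864836096763611, 0.3574328124523163), 0.11064443737268448)
zbench 0.0004207191430638524
brush 384 [0.51383536 0.12681414 0.11293016] ((0.512244701385498, 0.12643739581108093), (0.06763702630996704, 0.04961875453591347), 17.566736221313477)
knob 133 [338. 187.] [ 0.5814 -0.2413  0.1055] [ 0.5813 -0.2415  0.105 ]
knob 134 [374. 191.] [ 0.5719 -0.3471  0.1056] [ 0.5723 -0.3471  0.105 ]
knob 137 [336. 231.] [ 0.4538 -0.2383  0.105 ] [ 0.4539 -0.2383  0.1042]
knob 135 [385. 238.] [ 0.4348 -0.3791  0.1051] [ 0.4347 -0.3797  0.1042]
knob 139 [355. 273.] [ 0.3332 -0.2925  0.1049] [ 0.3339 -0.2926  0.1044]
knob 140 [394. 276.] [ 0.3273 -0.4058  0.1059] [ 0.3271 -0.406   0.1045]
scene 5278 ((0.5330927968025208, 0.12637898325920105), (0.23725135624408722, 0.3343183696269989), 16.821781158447266)
zbench -0.0003708987530056662
brush 432 [0.52494694 0.13022423 0.11159338] ((0.5177536606788635, 0.12882041931152344), (0.07064256817102432, 0.049674924463033676), 16.502206802368164)
knob 100 [184. 121.] [ 0.3333 -0.4024  0.1034] [ 0.3303 -0.4041  0.1019]
knob 107 [217. 130.] [ 0.3402 -0.2882  0.1039] [ 0.3389 -0.2896  0.1027]
knob 116 [175. 145.] [ 0.4408 -0.376   0.1036] [ 0.4377 -0.3783  0.1024]
knob 127 [217. 161.] [ 0.4611 -0.2347  0.1038] [ 0.4586 -0.236   0.1017]
knob 141 [162. 181.] [ 0.5782 -0.3442  0.1039] [ 0.5767 -0.3462  0.1021]
knob 152 [196. 193.] [ 0.5886 -0.238   0.1041] [ 0.5853 -0.2399  0.1019]
```

```bash
cat > scr.py <<'E'
from h import *
from scipy.optimize import least_squares
for n in("top","scene"):
    C=cloud(n,np.load(n+"0.npy")); z=C[...,2]
    for nm,c0 in dict(a=(.421,.2225),b=(.538,.255),c=(.503,.011),d=(.6,.034)).items():
        c=np.array(c0); zz=z
        for it in range(6):
            rr=np.hypot(C[...,0]-c[0],C[...,1]-c[1]); m=(z>.025)&(z<.037)&(rr<.050 if it<3 else (rr>.031)&(rr<.045))
            q=C[m][:,:2]
            s=least_squares(lambda p:np.hypot(q[:,0]-p[0],q[:,1]-p[1])-.0375,c,loss="soft_l1",f_scale=.002); c=s.x
        print(n,nm,c.round(4),m.sum(),np.sqrt(np.mean(s.fun**2)).round(4))
E
python3 scr.py
```

```text
top a [0.4281 0.2206] 129 0.0019
top b [0.5327 0.2526] 122 0.0016
top c [0.495  0.0013] 116 0.0016
top d [0.5999 0.0335] 113 0.0016
scene a [0.4342 0.2234] 193 0.0019
scene b [0.539  0.2551] 211 0.0019
scene c [0.5004 0.0037] 182 0.0019
scene d [0.6056 0.0355] 207 0.0018
```

Emit:
step_arm --commands "0 24 26 0 0.055; 0 47.6 52.7 0 0.055; 0 47.6 52.7 0 0.055; 0 47.6 52.7 0 0.055; 0 47.6 52.7 0 0.055"

```text
time_s: 2.33
tool_pos: [0.3546, -0.3495, 0.2315]
orientation: [3.107, 0.464, 0.001]
wrist_force: [0.4, -0.6, 0.1]
finger_gap: 0.0003
```

Emit:
step_arm --commands "0 10 22 0 0; 0 23.6 28.7 0 0; 0 23.6 28.7 0 0; 0 23.6 28.7 0 0; 0 23.6 28.7 0 0"

```text
time_s: 2.95
tool_pos: [0.5492, -0.1077, 0.2317]
orientation: [3.106, 0.464, 0.002]
wrist_force: [0.4, -1.3, 0.5]
finger_gap: 0.0003
```

Emit:
step_arm --commands "0 7.1 5.3 0 0; 0 7.1 5.3 -6 0; 0 7.1 5.3 -12 0; 0 7.1 5.3 -13 0; 0 7.1 5.3 -13 0"

```text
time_s: 3.58
tool_pos: [0.6202, -0.055, 0.1021]
orientation: [3.106, 0.464, 0.001]
wrist_force: [1.1, -0.2, 0.7]
finger_gap: -0.0001
```

```bash
cat > snap.py <<'E'
from h import *
import sys
tag=sys.argv[1]; 
for n in("scene","top"):
    im,d=get_image(n); cv2.imwrite(f"pics/{n}{tag}.png",im); np.save(f"{n}{tag}.npy",d)
a=cv2.imread(f"pics/scene{tag}.png"); b=cv2.imread(f"pics/top{tag}.png")
x=cv2.resize(a[100:310,130:410],(400,300),interpolation=cv2.INTER_CUBIC); y=cv2.resize(b[90:300,140:420],(400,300),interpolation=cv2.INTER_CUBIC)
cv2.imwrite(f"pics/both{tag}.png",np.hstack([x,y]))
s=r.get_state(); print(s["time_s"],s["tool_pos"].round(4),s["wrist_force"].round(1),s["finger_gap"],s["joint_pos"].round(2))
E
python3 snap.py 1
```

```text
3.675 [ 0.622  -0.0555  0.1043] [-0.2  0.3  0.5] 0.0001387519070944505 [-0.2   0.52  1.59 -0.    1.02  1.08]
```

View pics/both1.png

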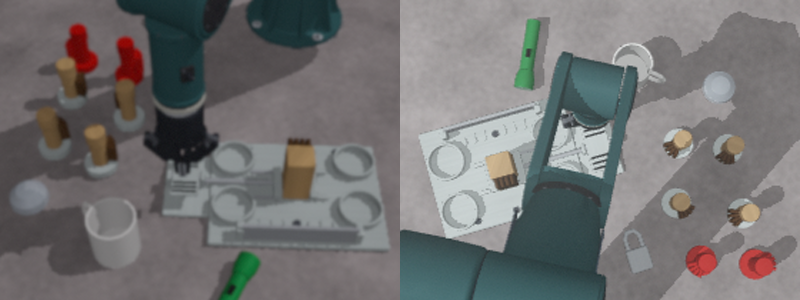

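```bash
python3 - <<'E'
from h import *
t=np.array([.6215,-.0553,.0815]); 
for n in ("scene",):
    p=proj(n,t); print(n,p)
    im=cv2.imread(f"pics/{n}1.png"); u,v=int(p[0]),int(p[1])
    c=cv2.resize(im[v-40:v+30,u-45:u+45],None,fx=8,fy=8,interpolation=cv2.INTER_CUBIC)
    cv2.drawMarker(c,(int((p[0]-u+45)*8),int((p[1]-v+40)*8)),(0,255,255),0,20,1); cv2.imwrite("pics/tip1.png",c)
E
```

```text
scene (np.float64(257.19656815792337), np.float64(225.66995458164251))
```

View pics/tip1.png

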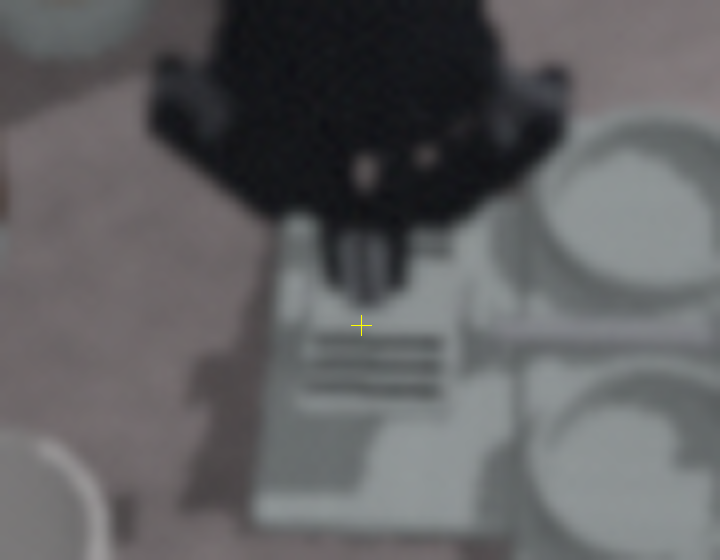

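```bash
python3 - <<'E'
from h import *
C=cloud("scene",np.load("scene1.npy")); 
for v in range(208,228,2): print(v,[C[v,u].round(3).tolist() for u in (254,257,260)])
E
```

```text
208 [[nan, nan, nan], [0.611, -0.058, 0.139], [0.635, -0.04, 0.173]]
210 [[0.636, -0.055, 0.16], [0.615, -0.056, 0.135], [0.629, -0.043, 0.157]]
212 [[0.634, -0.056, 0.151], [0.623, -0.053, 0.138], [0.63, -0.043, 0.151]]
214 [[0.636, -0.056, 0.145], [0.63, -0.051, 0.14], [0.632, -0.042, 0.146]]
216 [[0.631, -0.058, 0.13], [0.629, -0.051, 0.131], [0.625, -0.045, 0.129]]
218 [[0.63, -0.059, 0.122], [0.632, -0.05, 0.127], [0.627, -0.044, 0.124]]
220 [[0.63, -0.059, 0.114], [0.631, -0.051, 0.117], [0.625, -0.045, 0.114]]
222 [[0.581, -0.081, 0.037], [0.632, -0.051, 0.111], [0.623, -0.046, 0.103]]
224 [[0.59, -0.078, 0.04], [0.586, -0.071, 0.039], [0.584, -0.063, 0.039]]
226 [[0.598, -0.074, 0.043], [0.595, -0.067, 0.042], [0.594, -0.059, 0.044]]
```

Emit:
step_arm --commands "0 0 0 -1 0; 0 0 0 -2 0; 0 0 0 -2.5 0; 0 0 0 -3 0"

```text
time_s: 4.18
tool_pos: [0.6218, -0.0555, 0.0738]
orientation: [3.105, 0.463, 0.007]
wrist_force: [0.4, 0.5, 0.8]
finger_gap: -0.0002
```

Emit:
step_arm --commands "0 0 0 -0.4 0; 0 0 0 -0.8 0; 0 0 0 -1.2 0; 0 0 0 -1.2 0"

```text
time_s: 4.68
tool_pos: [0.6216, -0.0554, 0.0615]
orientation: [3.105, 0.463, 0.006]
wrist_force: [-0.1, -0.0, -0.0]
finger_gap: -0.0002
```

```bash
python3 snap.py 2; python3 - <<'E'
from h import *
n="scene";t=r.get_state()["tool_pos"];p=proj(n,t); print(n,p)
im=cv2.imread(f"pics/{n}2.png"); u,v=int(p[0]),int(p[1])
c=cv2.resize(im[v-40:v+30,u-45:u+45],None,fx=8,fy=8,interpolation=cv2.INTER_CUBIC)
cv2.drawMarker(c,(int((p[0]-u+45)*8),int((p[1]-v+40)*8)),(0,255,255),0,20,1); cv2.imwrite("pics/tip2.png",c)
E
```

```text
4.775 [ 0.6219 -0.0555  0.0619] [0.5 0.3 0.6] 0.00027621188146988846 [-0.2   0.58  1.62 -0.    0.94  1.08]
scene (np.float64(257.32725155737774), np.float64(230.42977172892768))
```

View pics/tip2.png

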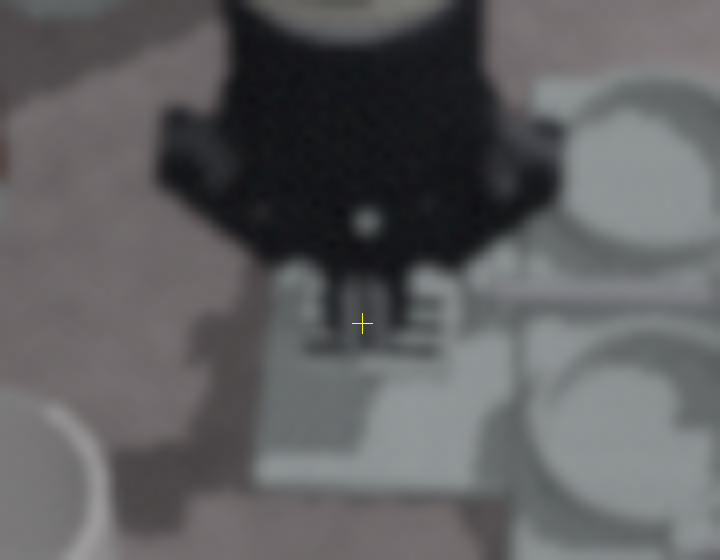

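```bash
python3 - <<'E'
from h import *
for z in (.04,.05,.06,.07): print(z,proj("scene",(.632,-.052,z)))
C=cloud("scene",np.load("scene2.npy")); 
for v in range(222,250,2): print(v,[C[v,u].round(3).tolist() for u in (250,257,264)])
E
```

```text
0.04 (np.float64(257.49330773183766), np.float64(238.85284386438013))
0.05 (np.float64(257.3666287969337), np.float64(236.57358905873195))
0.06 (np.float64(257.23813700790345), np.float64(234.26171670319366))
0.07 (np.float64(257.10779316969376), np.float64(231.91652158570122))
222 [[0.635, -0.068, 0.107], [0.623, -0.055, 0.098], [0.623, -0.036, 0.107]]
224 [[0.594, -0.087, 0.041], [0.631, -0.051, 0.102], [0.581, -0.053, 0.04]]
226 [[0.6, -0.085, 0.04], [0.634, -0.051, 0.098], [0.589, -0.05, 0.042]]
228 [[0.61, -0.081, 0.046], [0.634, -0.051, 0.089], [0.597, -0.047, 0.045]]
230 [[0.617, -0.078, 0.048], [0.633, -0.052, 0.079], [0.604, -0.044, 0.046]]
232 [[0.624, -0.076, 0.048], [0.632, -0.052, 0.07], [0.609, -0.042, 0.045]]
234 [[0.63, -0.073, 0.05], [0.625, -0.056, 0.051], [0.617, -0.039, 0.048]]
236 [[0.634, -0.071, 0.047], [0.629, -0.054, 0.048], [0.624, -0.037, 0.049]]
238 [[0.617, -0.08, 0.011], [0.611, -0.062, 0.011], [0.605, -0.044, 0.012]]
240 [[0.623, -0.078, 0.011], [0.615, -0.061, 0.009], [0.609, -0.043, 0.009]]
242 [[0.627, -0.076, 0.009], [0.623, -0.058, 0.011], [0.616, -0.041, 0.01]]
244 [[0.633, -0.074, 0.009], [0.625, -0.057, 0.005], [0.621, -0.039, 0.009]]
246 [[0.64, -0.071, 0.01], [0.634, -0.054, 0.01], [0.629, -0.036, 0.011]]
248 [[0.647, -0.068, 0.012], [0.64, -0.052, 0.009], [0.634, -0.034, 0.01]]
```

Emit:
step_arm --commands "0 0 0 -0.4 0; 0 0 0 -0.8 0; 0 0 0 -1.2 0; 0 0 0 -1.2 0"

```text
time_s: 5.28
tool_pos: [0.6217, -0.0554, 0.0495]
orientation: [3.105, 0.463, 0.007]
wrist_force: [0.0, -0.6, -0.5]
finger_gap: -0.0002
```

Emit:
step_arm --commands "0 0 0 -0.3 0; 0 0 0 -0.6 0; 0 0 0 -0.6 0"

```text
time_s: 5.65
tool_pos: [0.6219, -0.0555, 0.0434]
orientation: [3.105, 0.463, 0.007]
wrist_force: [0.8, 0.7, 1.2]
finger_gap: 0.0
```

```bash
python3 snap.py 3; python3 - <<'E'
from h import *
n="scene";t=r.get_state()["tool_pos"];p=proj(n,t); print(n,p)
im=cv2.imread(f"pics/{n}3.png"); u,v=int(p[0]),int(p[1])
c=cv2.resize(im[v-40:v+30,u-45:u+45],None,fx=8,fy=8,interpolation=cv2.INTER_CUBIC)
cv2.drawMarker(c,(int((p[0]-u+45)*8),int((p[1]-v+40)*8)),(0,255,255),0,20,1); cv2.imwrite("pics/tip3.png",c)
C=cloud("scene",np.load("scene3.npy")); 
for v in range(226,250,2): print(v,[C[v,u].round(3).tolist() for u in (250,257,264)])
E
```

```text
5.75 [ 0.6216 -0.0556  0.0434] [ 0.8 -0.2  0.8] -0.00030801973593481475 [-0.2   0.6   1.63 -0.    0.91  1.08]
scene (np.float64(257.5770114106134), np.float64(234.61519153181035))
226 [[0.633, -0.07, 0.088], [0.623, -0.055, 0.081], [0.623, -0.036, 0.09]]
228 [[0.605, -0.083, 0.04], [0.628, -0.053, 0.081], [0.596, -0.047, 0.043]]
230 [[0.614, -0.08, 0.043], [0.634, -0.051, 0.08], [0.599, -0.046, 0.039]]
232 [[0.619, -0.078, 0.041], [0.634, -0.051, 0.073], [0.609, -0.042, 0.045]]
234 [[0.627, -0.074, 0.044], [0.634, -0.052, 0.064], [0.614, -0.041, 0.043]]
236 [[0.632, -0.072, 0.044], [0.633, -0.052, 0.054], [0.621, -0.038, 0.045]]
238 [[0.639, -0.07, 0.045], [0.631, -0.054, 0.041], [0.625, -0.037, 0.042]]
240 [[0.621, -0.079, 0.008], [0.618, -0.06, 0.013], [0.61, -0.043, 0.01]]
242 [[0.629, -0.075, 0.011], [0.622, -0.058, 0.01], [0.615, -0.041, 0.008]]
244 [[0.634, -0.073, 0.01], [0.628, -0.056, 0.01], [0.623, -0.038, 0.011]]
246 [[0.638, -0.072, 0.006], [0.636, -0.053, 0.012], [0.627, -0.037, 0.008]]
248 [[0.648, -0.068, 0.013], [0.64, -0.052, 0.009], [0.633, -0.035, 0.008]]
```

View pics/tip3.png

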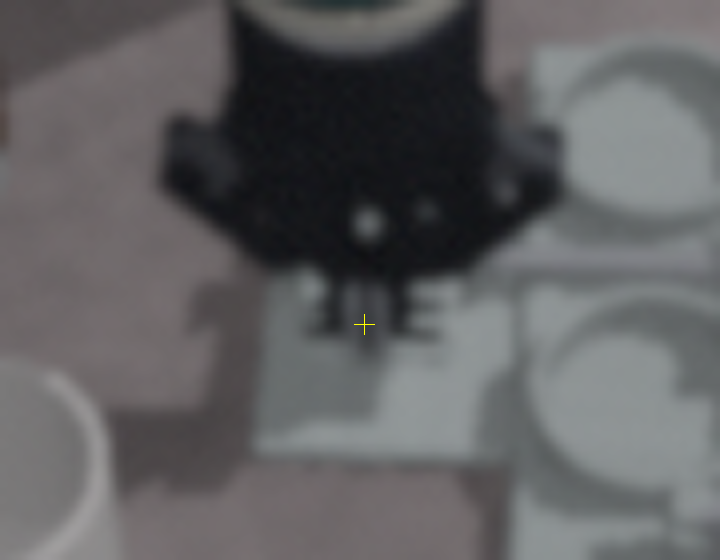

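Emit:
step_arm --commands "0 0 0 -0.4 0; 0 0 0 -0.8 0; 0 0 0 -0.8 0"

```text
time_s: 6.12
tool_pos: [0.6213, -0.0556, 0.0349]
orientation: [3.105, 0.463, 0.005]
wrist_force: [0.9, -0.4, 0.0]
finger_gap: -0.0002
```

Emit:
step_arm --commands "0 0 0 -0.4 0; 0 0 0 -0.8 0; 0 0 0 -0.8 0"

```text
time_s: 6.5
tool_pos: [0.6211, -0.0558, 0.0295]
orientation: [3.104, 0.463, 0.005]
wrist_force: [-6.4, 1.2, 27.8]
finger_gap: 0.0001
```

```bash
python3 snap.py 4; python3 - <<'E'
from h import *
C=cloud("scene",np.load("scene4.npy")); 
for v in range(226,250,2): print(v,[C[v,u].round(3).tolist() for u in (250,257,264)])
E
```

```text
6.6 [ 0.621  -0.0558  0.0295] [-5.8  0.3 27.5] 5.365179118112631e-05 [-0.2   0.62  1.64 -0.    0.88  1.08]
226 [[0.644, -0.065, 0.104], [0.619, -0.057, 0.076], [0.619, -0.038, 0.084]]
228 [[0.634, -0.07, 0.082], [0.619, -0.057, 0.067], [0.622, -0.037, 0.081]]
230 [[0.633, -0.071, 0.07], [0.624, -0.055, 0.067], [0.625, -0.036, 0.076]]
232 [[0.611, -0.081, 0.03], [0.631, -0.053, 0.068], [0.6, -0.046, 0.031]]
234 [[0.617, -0.079, 0.029], [0.633, -0.052, 0.062], [0.606, -0.044, 0.031]]
236 [[0.623, -0.077, 0.029], [0.634, -0.052, 0.055], [0.61, -0.042, 0.029]]
238 [[0.629, -0.074, 0.03], [0.633, -0.053, 0.045], [0.618, -0.039, 0.031]]
240 [[0.635, -0.072, 0.03], [0.633, -0.053, 0.035], [0.622, -0.038, 0.028]]
242 [[0.626, -0.077, 0.006], [0.622, -0.058, 0.01], [0.618, -0.04, 0.013]]
244 [[0.632, -0.074, 0.007], [0.627, -0.056, 0.008], [0.621, -0.039, 0.008]]
246 [[0.642, -0.07, 0.012], [0.635, -0.053, 0.011], [0.629, -0.036, 0.011]]
248 [[0.645, -0.069, 0.009], [0.642, -0.051, 0.012], [0.635, -0.034, 0.011]]
```

View pics/both4.png

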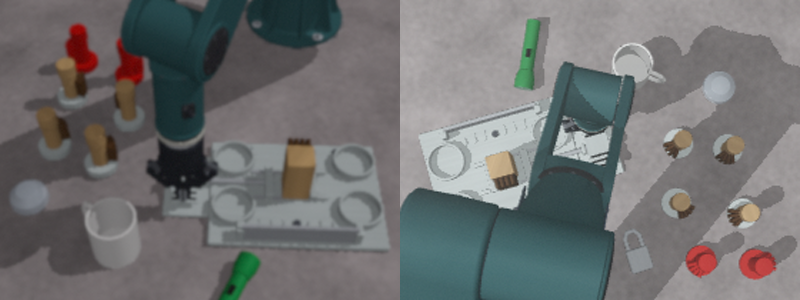

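Emit:
step_arm --commands "0 0 0 6 0; 0 0 0 12 0; 0.3 0 0 17 0; 1 -5 9 17 0; 1 -10.3 18.5 17 0"

```text
time_s: 7.22
tool_pos: [0.5596, 0.0539, 0.1997]
orientation: [3.105, 0.46, 0.006]
wrist_force: [0.4, 1.7, 0.3]
finger_gap: 0.0543
```

Emit:
step_arm --commands "1 0 0 0 0;1 0 0 0 0"

```text
time_s: 7.48
tool_pos: [0.5594, 0.0538, 0.1993]
orientation: [3.104, 0.462, 0.005]
wrist_force: [1.1, -0.4, 0.1]
finger_gap: 0.085
```

```bash
python3 snap.py 5; python3 - <<'E'
from h import *
n="scene";t=r.get_state()["tool_pos"];p=proj(n,t); print(n,p)
im=cv2.imread(f"pics/{n}5.png"); u,v=int(p[0]),int(p[1])
c=cv2.resize(im[v-50:v+50,u-55:u+55],None,fx=7,fy=7,interpolation=cv2.INTER_CUBIC)
cv2.drawMarker(c,(int((p[0]-u+55)*7),int((p[1]-v+50)*7)),(0,255,255),0,20,1); cv2.imwrite("pics/tip5.png",c)
C=cloud("scene",np.load("scene5.npy"));z=C[...,2]
m=(z>.10)&(z<.125)&(np.hypot(C[...,0]-.51,C[...,1]-.13)<.08); print("brush",m.sum(),C[m].mean(0),cv2.minAreaRect(C[m][:,:2].astype(np.float32)))
m=(z>.15)&(np.hypot(C[...,0]-t[0],C[...,1]-t[1])<.08)
q=C[m]; 
for lo in np.arange(.15,.28,.006):
    w=q[(q[:,2]>=lo)&(q[:,2]<lo+.006)]
    if len(w): print(lo.round(3),len(w),w.min(0).round(3),w.max(0).round(3))
E
```

```text
7.575 [0.5602 0.053  0.1993] [-0.5 -0.8  0.4] 0.08560170121388679 [-0.03  0.33  1.63 -0.    1.17  1.25]
scene (np.float64(308.1953899294347), np.float64(187.32959751959535))
brush 436 [0.52485246 0.13037829 0.11124348] ((0.5172764658927917, 0.12889543175697327), (0.07189273834228516, 0.04979262501001358), 15.611635208129883)
0.21 6 [0.55  0.096 0.212] [0.556 0.105 0.216]
0.216 19 [0.539 0.005 0.217] [0.587 0.108 0.222]
0.222 21 [0.55  0.005 0.222] [0.586 0.11  0.228]
0.228 23 [0.549 0.005 0.228] [0.586 0.11  0.234]
0.234 27 [0.547 0.004 0.234] [0.585 0.111 0.24 ]
0.24 19 [0.546 0.005 0.241] [0.585 0.11  0.245]
0.246 18 [0.554 0.005 0.246] [0.586 0.106 0.252]
0.252 23 [ 0.547 -0.002  0.252] [0.589 0.117 0.258]
0.258 91 [ 0.534 -0.011  0.258] [0.593 0.128 0.264]
0.264 111 [ 0.536 -0.017  0.264] [0.595 0.128 0.27 ]
0.27 83 [ 0.534 -0.018  0.27 ] [0.594 0.127 0.276]
0.276 136 [ 0.539 -0.01   0.276] [0.595 0.126 0.282]
```

View pics/tip5.png

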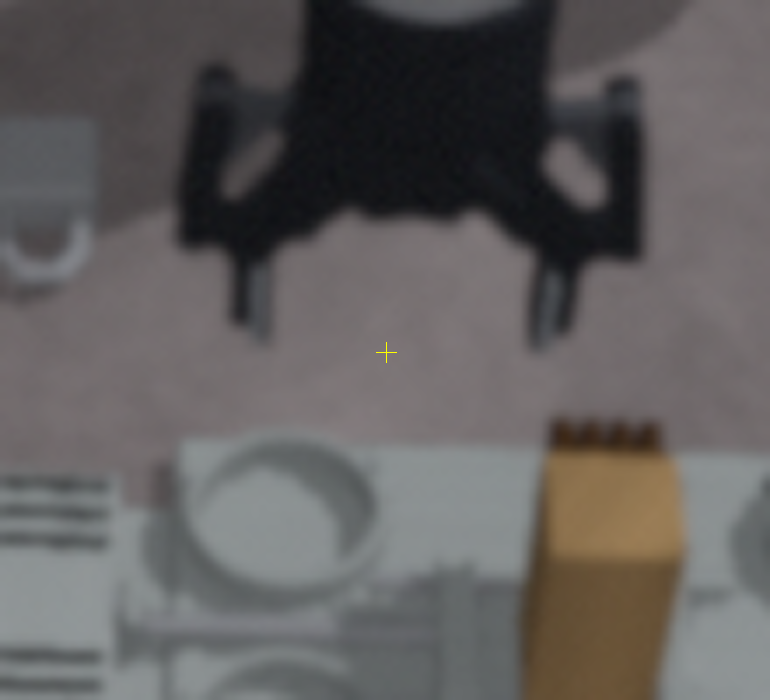

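Emit:
step_arm --commands "1 -3.9 7.7 0 0; 1 -3.9 7.7 0 0; 1 -3.9 7.7 0 0; 1 -3.9 7.7 0 0"

```text
time_s: 8.07
tool_pos: [0.5223, 0.1288, 0.1993]
orientation: [3.104, 0.457, 0.007]
wrist_force: [0.3, -0.3, -0.3]
finger_gap: 0.0849
```

```bash
python3 snap.py 6
```

```text
8.175 [0.5222 0.1287 0.1993] [-0.3 -0.9 -0.1] 0.08491932193819143 [ 0.12  0.3   1.69 -0.    1.15  1.4 ]
```

View pics/both6.png

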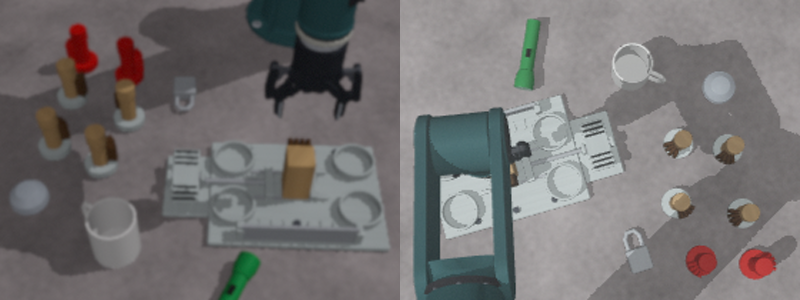

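Emit:
step_arm --commands "1 0 0 -5 0; 1 0 0 -9 0; 1 0 0 -12 0; 1 0 0 -12.2 0; 1 0 0 -12.2 0"

```text
time_s: 8.8
tool_pos: [0.5232, 0.1283, 0.078]
orientation: [3.104, 0.456, 0.008]
wrist_force: [0.3, 0.6, -0.2]
finger_gap: 0.0854
```

Emit:
step_arm --commands "0.45 0 0 0 0; 0.45 0 0 0 0; 0.45 0 0 0 0; 0.45 0 0 0 0; 0.45 0 0 0 0" --squeeze 40

```text
time_s: 9.43
tool_pos: [0.5242, 0.1287, 0.0793]
orientation: [3.104, 0.456, 0.012]
wrist_force: [-0.4, 1.5, 5.1]
finger_gap: 0.0499
```

Emit:
step_arm --commands "0.45 0 0 2 0; 0.45 0 0 4 0; 0.45 -4 -1.6 4 0; 0.45 -7.8 -3.15 4 0; 0.45 -7.8 -3.15 4 0"

```text
time_s: 10.05
tool_pos: [0.4413, 0.0965, 0.1189]
orientation: [3.105, 0.455, 0.004]
wrist_force: [1.2, 0.8, -2.1]
finger_gap: 0.0499
```

```bash
python3 snap.py 7
```

```text
10.15 [0.4465 0.0972 0.1198] [ 1.2 -0.4 -1.6] 0.04947037556534117 [ 0.07  0.3   1.95 -0.    0.89  1.35]
```

View pics/both7.png

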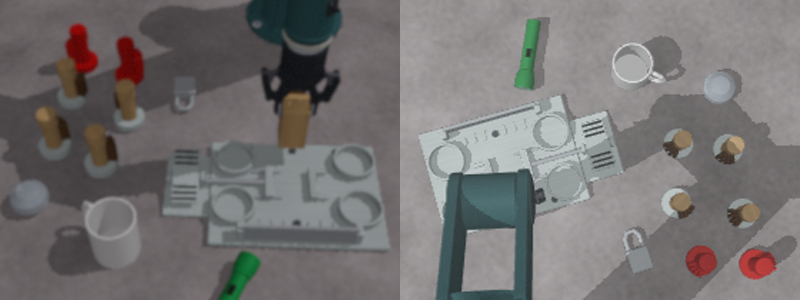

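```bash
cat >> h.py <<'E'
CS=np.array([.5198,.1294]); YAW=.297
def loc(P):
    c,s=np.cos(YAW),np.sin(YAW); d=P[...,:2]-CS
    return np.stack([d[...,0]*c+d[...,1]*s,-d[...,0]*s+d[...,1]*c,P[...,2]],-1)
E
python3 - <<'E'
from h import *
C=cloud("scene",np.load("scene7.npy")); L=loc(C); z=L[...,2]
# jaw tops z .026-.036 near center
m=(z>.024)&(z<.037)&(abs(L[...,0])<.06)&(abs(L[...,1])<.07)
h,xe,ye=np.histogram2d(L[m][:,0],L[m][:,1],bins=[np.arange(-.06,.061,.01),np.arange(-.07,.071,.004)])
print((ye[:-1]*1000).round().astype(int)); print(h.astype(int))
m=(z>.06)&(z<.105)&(abs(L[...,0]+.05)<.05)&(abs(L[...,1])<.06); q=L[m]
print(np.percentile(q,[2,50,98],axis=0).round(4)); 
E
```

```text
[-70 -66 -62 -58 -54 -50 -46 -42 -38 -34 -30 -26 -22 -18 -14 -10  -6  -2
   2   6  10  14  18  22  26  30  34  38  42  46  50  54  58  62  66]
[[0 0 0 0 0 0 0 0 0 0 0 0 0 0 0 0 0 0 0 0 0 0 0 0 0 0 0 0 0 0 0 0 0 0 0]
 [0 0 0 0 0 0 0 0 0 0 0 0 0 0 0 0 0 0 0 0 0 0 0 0 0 0 0 0 0 0 0 0 0 0 0]
 [0 0 0 2 3 3 2 3 0 0 0 0 0 0 0 0 0 0 0 0 0 0 0 2 2 3 2 2 2 2 1 1 1 0 0]
 [0 0 0 3 5 4 6 0 0 0 0 0 0 0 0 0 0 0 0 0 0 0 0 2 4 5 3 4 2 1 1 2 1 0 0]
 [0 0 0 3 6 1 3 0 0 0 0 0 0 0 0 0 0 0 0 0 0 0 0 1 4 4 5 0 0 0 0 0 0 0 0]
 [3 2 3 4 6 4 6 0 0 0 0 0 0 0 0 0 0 0 0 0 0 0 0 0 8 2 7 0 0 0 0 0 0 0 0]
 [2 1 3 4 5 3 7 1 0 0 0 0 0 0 0 0 0 0 0 0 0 0 0 2 3 7 2 3 0 0 0 0 0 0 0]
 [0 0 0 5 3 4 4 2 0 0 0 0 0 0 0 0 0 0 0 0 0 0 0 2 6 4 4 1 0 0 0 0 0 0 0]
 [0 0 0 6 4 8 3 3 0 0 0 0 0 0 0 0 0 0 0 0 0 0 0 1 6 3 7 2 3 2 3 2 0 0 0]
 [0 0 0 2 2 4 2 2 0 0 0 0 0 0 0 0 0 0 0 0 0 0 0 0 4 2 3 1 3 2 1 3 0 0 0]
 [0 0 0 0 0 0 0 0 0 0 0 0 0 0 0 0 0 0 0 0 0 0 0 0 0 0 0 0 0 0 0 0 0 0 0]
 [0 0 0 0 0 0 0 0 0 0 0 0 0 0 0 0 0 0 0 0 0 0 0 0 0 0 0 0 0 0 0 0 0 0 0]]
[[-0.0871 -0.032   0.0615]
 [-0.0586 -0.0091  0.0841]
 [-0.056   0.0165  0.104 ]]
```

Emit:
step_arm --commands "0.45 0.3 0.1 -1.5 0; 0.45 0.3 0.1 -3 0; 0.45 0.3 0.1 -3.9 0; 0.45 0.3 0.1 -4.05 0; 0.45 0.3 0.1 -4.05 0"

```text
time_s: 10.78
tool_pos: [0.4501, 0.0987, 0.079]
orientation: [3.105, 0.455, 0.014]
wrist_force: [-0.1, 1.2, 0.9]
finger_gap: 0.0497
```

Emit:
step_arm --commands "0.75 0 0 0 0; 0.85 0 0 0 0; 0.9 0 0 0 0; 0.9 0 0 3 0; 0.9 0 0 9 0"

```text
time_s: 11.4
tool_pos: [0.4481, 0.0985, 0.1682]
orientation: [3.105, 0.455, 0.006]
wrist_force: [1.5, 0.5, 0.4]
finger_gap: 0.077
```

Emit:
step_arm --commands "0.3 0 0 4 0; 0 -2 -0.6 5 0; 0 -5 -1.5 5 0; 0 -6 -1.8 5 0;  0 -6 -1.8 5 0"

```text
time_s: 12.02
tool_pos: [0.388, 0.0804, 0.2182]
orientation: [3.105, 0.454, 0.006]
wrist_force: [0.9, 0.1, 0.4]
finger_gap: 0.0
```

```bash
python3 snap.py 8; python3 - <<'E'
from h import *
t=r.get_state()["tool_pos"]; print("tool loc",loc(t))
C=cloud("scene",np.load("scene8.npy")); L=loc(C); z=L[...,2]
m=(z>.03)&(z<.125)&(abs(L[...,0]+.06)<.06)&(abs(L[...,1])<.06); q=L[m]
print(np.percentile(q,[2,50,98],axis=0).round(4)); 
E
```

```text
12.125 [0.3893 0.0806 0.2183] [ 0.2 -0.1 -0.1] 0.00014212698461327951 [ 0.03  0.07  1.93 -0.    1.13  1.31]
tool loc [-0.13909097 -0.00850798  0.21829345]
[[-0.112  -0.0457  0.0303]
 [-0.0509 -0.0094  0.0971]
 [-0.0097  0.0299  0.1158]]
```

View pics/both8.png

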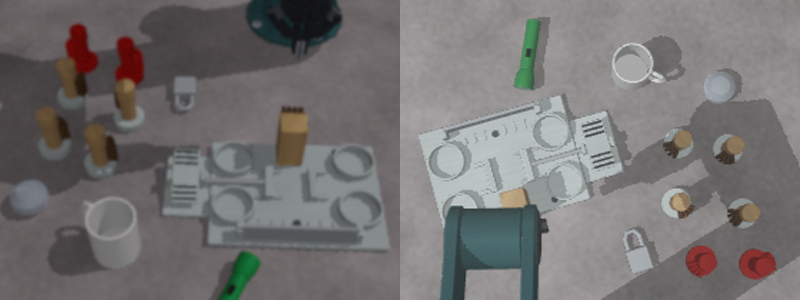

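Emit:
step_arm --commands "0 -0.4 -0.1 -4 0; 0 -0.4 -0.1 -8 0; 0 -0.4 -0.1 -11 0; 0 -0.4 -0.1 -12.2 0; 0 -0.4 -0.1 -12.2 0"

```text
time_s: 12.75
tool_pos: [0.3856, 0.0796, 0.0958]
orientation: [3.105, 0.455, 0.006]
wrist_force: [-0.3, -1.0, 0.2]
finger_gap: 0.0001
```

```bash
python3 snap.py 9
```

```text
12.85 [0.3864 0.0796 0.0969] [-0.6  0.9 -0.7] -0.000365456623224125 [ 0.03  0.26  2.09 -0.    0.78  1.31]
```

View pics/both9.png

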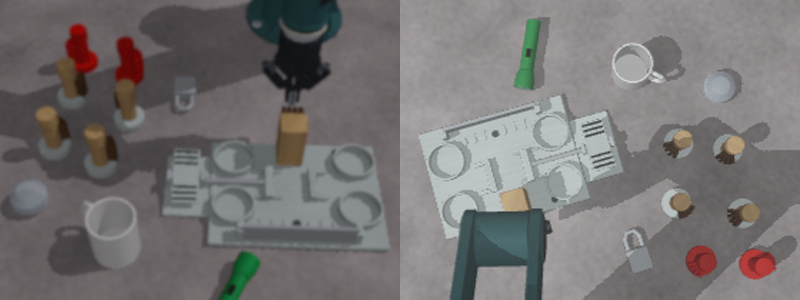

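Emit:
step_arm --commands "0 0.7 0.2 0 0; 0 1.4 0.43 0 0; 0 2.1 0.64 0 0; 0 2.9 0.88 0 0; 0 2.9 0.88 0 0"

```text
time_s: 13.48
tool_pos: [0.4169, 0.0887, 0.0971]
orientation: [3.105, 0.455, 0.012]
wrist_force: [0.4, -0.2, 0.2]
finger_gap: 0.0001
```

```bash
python3 snap.py 10
```

```text
13.575 [0.4156 0.0885 0.0968] [-0.3 -0.3 -0.3] 0.0002762516525821 [ 0.05  0.3   2.03 -0.    0.8   1.33]
```

View pics/both10.png

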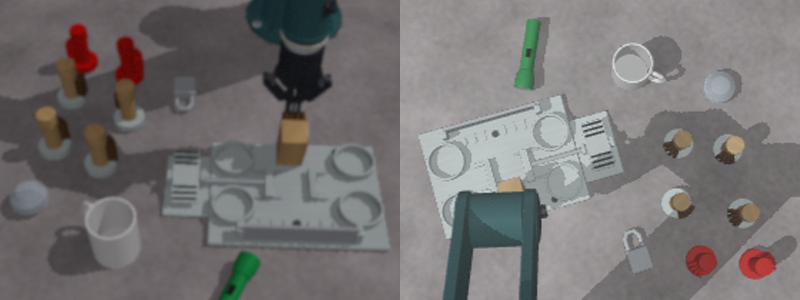

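Emit:
step_arm --commands "0 0.8 0.24 0 0; 0 1.6 0.49 0 0; 0 2.4 0.73 0 0; 0 2.4 0.73 0 0; 0 2.4 0.73 0 0"

```text
time_s: 14.2
tool_pos: [0.4394, 0.0958, 0.0967]
orientation: [3.105, 0.455, 0.009]
wrist_force: [-0.9, 0.8, -0.2]
finger_gap: 0.0002
```

```bash
python3 snap.py 11
```

```text
14.3 [0.4391 0.0957 0.0967] [-0.5 -1.2  0.4] 6.596781055216826e-05 [ 0.06  0.33  1.98 -0.    0.82  1.35]
```

View pics/both11.png

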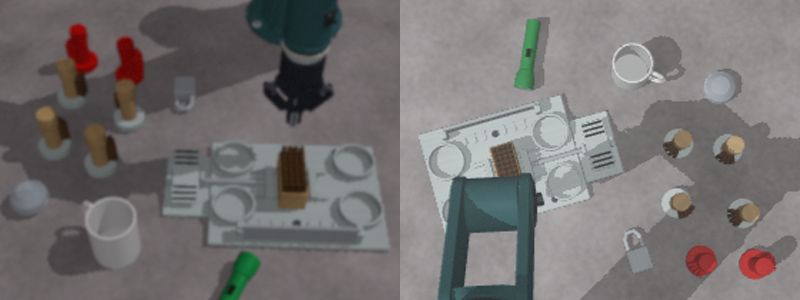

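Emit:
step_arm --commands "0 0 0 5 0; 0 0 0 10 0; 0 4 -8 10 0; 0 8 -14 10 0; 0 8 -14 10 0"

```text
time_s: 14.92
tool_pos: [0.5204, -0.0467, 0.1971]
orientation: [3.104, 0.453, 0.011]
wrist_force: [-0.5, 0.3, -0.2]
finger_gap: 0.0001
```

```bash
python3 snap.py 12;python3 - <<'E'
from h import *
for n in("scene","top"):
    C=cloud(n,np.load(n+"12.npy")); L=loc(C); z=L[...,2]
    m=(z>.074)&(z<.092)&(abs(L[...,0])<.08)&(abs(L[...,1])<.06); q=L[m]
    print(n,len(q),np.percentile(q,[1,50,99],axis=0).round(4).tolist(),cv2.minAreaRect(q[:,:2].astype(np.float32)))
E
```

```text
15.025 [ 0.5214 -0.0476  0.1969] [-0.6  0.8 -0.3] 2.7461086298299168e-05 [-0.22  0.28  1.72 -0.    1.13  1.06]
scene 432 [[-0.0431, -0.0284, 0.0743], [0.0067, -0.0092, 0.0812], [0.049, 0.0121, 0.0851]] ((0.0034469179809093475, -0.007958123460412025), (0.04177544265985489, 0.09435507655143738), 89.58296966552734)
top 305 [[-0.0459, -0.0288, 0.0746], [-0.0026, -0.0091, 0.0815], [0.0435, 0.0114, 0.0901]] ((-0.0018349997699260712, -0.00854823924601078), (0.0916503444314003, 0.04063965380191803), 0.31733280420303345)
```

View pics/both12.png

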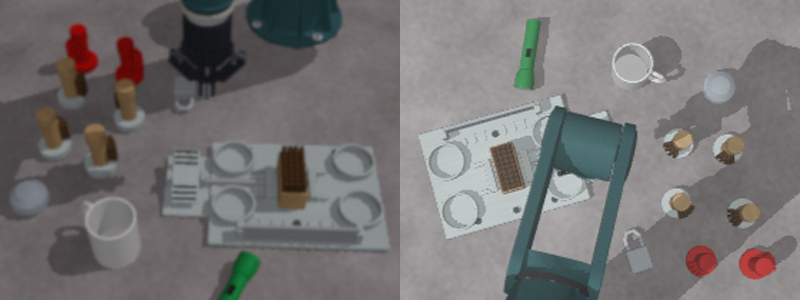

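Emit:
step_arm --commands "0 1.6 -3.3 -3 0; 0 1.6 -3.3 -9 0; 0 1.6 -3.3 -13.5 0; 0 1.6 -3.3 -14.5 0; 0 1.6 -3.3 -15.2 0"

```text
time_s: 15.65
tool_pos: [0.5372, -0.0801, 0.0454]
orientation: [3.104, 0.45, 0.011]
wrist_force: [-1.3, 0.5, 4.7]
finger_gap: 0.0001
```

Emit:
step_arm --commands "0 0 0 -0.5 0; 0 0 0 -1 0; 0 0 0 -1.3 0; 0 0 0 -1.6 0; 0 0 0 -1.6 0"

```text
time_s: 16.27
tool_pos: [0.5382, -0.0803, 0.0312]
orientation: [3.103, 0.45, 0.015]
wrist_force: [-3.2, 0.7, 10.3]
finger_gap: 0.0002
```

Emit:
step_arm --commands "0 0 0 -0.3 0; 0 0 0 -0.6 0; 0 0 0 -0.6 0"

```text
time_s: 16.65
tool_pos: [0.5384, -0.0803, 0.0303]
orientation: [3.102, 0.451, 0.018]
wrist_force: [-16.0, 3.1, 50.0]
finger_gap: 0.0004
```

```bash
python3 snap.py 13;python3 - <<'E'
from h import *
for n in("scene",):
    C=cloud(n,np.load(n+"13.npy")); L=loc(C); z=L[...,2]
    m=(z>.074)&(z<.092)&(abs(L[...,0])<.08)&(abs(L[...,1])<.06); q=L[m]
    print(n,len(q),np.percentile(q,[1,50,99],axis=0).round(4).tolist(),cv2.minAreaRect(q[:,:2].astype(np.float32)))
    m=(z>.024)&(z<.037)&(abs(L[...,0])<.06)&(abs(L[...,1])<.07)
    h,xe,ye=np.histogram2d(L[m][:,0],L[m][:,1],bins=[np.arange(-.06,.061,.02),np.arange(-.07,.071,.004)])
    print((ye[:-1]*1000).round().astype(int)); print(h.astype(int))
E
```

```text
16.75 [ 0.5385 -0.0803  0.0303] [-14.8   2.5  50.6] 0.00015702968460879342 [-0.27  0.54  1.83 -0.    0.76  1.01]
scene 422 [[-0.0417, -0.0202, 0.0743], [0.0055, 0.0004, 0.081], [0.0493, 0.02, 0.085]] ((0.003482542932033539, 0.00015053525567054749), (0.04143974184989929, 0.09503711760044098), 89.7419662475586)
[-70 -66 -62 -58 -54 -50 -46 -42 -38 -34 -30 -26 -22 -18 -14 -10  -6  -2
   2   6  10  14  18  22  26  30  34  38  42  46  50  54  58  62  66]
[[ 0  0  0  0  0  0  0  0  0  0  0  0  0  0  0  0  0  0  0  0  0  0  0  0
   0  0  0  0  0  0  0  0  0  0  0]
 [ 0  0  0  0  0  0  0  5 11  6  7  3  0  0  0  0  0  0  0  0  0  0  0  0
   0  6  4  4  5  2  1  0  2  0  0]
 [ 3  1  2  1  3  1  3  6 11  5 12  7  0  0  0  0  0  0  0  0  0  0  0  0
   0  7 11  0  0  0  0  0  0  0  0]
 [ 3  1  3  2  2  1  3 12  7 12  7  5  0  0  0  0  0  0  0  0  0  0  0  0
   0  7  8  4  0  0  0  0  0  0  0]
 [ 0  0  0  0  0  0  0  5  5 10  5  5  0  0  0  0  0  0  0  0  0  0  0  0
   0  7 10  1  6  3  5  5  0  0  0]
 [ 0  0  0  0  0  0  0  0  0  0  0  4  4  6  4  4  4  6  3  6  3  5  4  2
   0  0  0  0  0  0  0  0  0  0  0]]
```

Emit:
step_arm --commands "0 0 0 6 0; 0 0 0 12 0; 0 0 0 17 0; 0 -1 5 17 0; 0.8 -2 10 17 0"

```text
time_s: 17.38
tool_pos: [0.52, 0.0204, 0.2026]
orientation: [3.101, 0.448, 0.027]
wrist_force: [-0.7, -0.0, 0.5]
finger_gap: 0.0169
```

```bash
python3 snap.py 14; cat > sides.py <<'E'
from h import *
import sys
tag=sys.argv[1]
data={}
for n in("scene","top"):
    im=cv2.imread(f"pics/{n}{tag}.png"); C=cloud(n,np.load(f"{n}{tag}.npy")); 
    if n=="top": C=C+np.array([.0055,.0022,0])
    data[n]=(cv2.cvtColor(im,cv2.COLOR_BGR2HSV),C)
hsv,C=data["scene"]; z=C[...,2]
# tan knob pixels
m=((z>.085)&(z<.118)&(hsv[...,0]>8)&(hsv[...,0]<25)&(hsv[...,1]>80)&(hsv[...,2]>80)).astype(np.uint8)
k,l,s,c=cv2.connectedComponentsWithStats(m)
for i in range(1,k):
    if s[i,4]<25: continue
    w=C[l==i]; w=w[w[:,2]>.099]; 
    if len(w)<10: continue
    ax=((np.percentile(w,3,axis=0)+np.percentile(w,97,axis=0))/2)[:2]
    out=[]
    for n in data:
        h,D=data[n]; rr=np.hypot(D[...,0]-ax[0],D[...,1]-ax[1])
        mm=(rr<.042)&(rr>.012)&(D[...,2]>.02)&(D[...,2]<.072)&(h[...,2]<95)&(h[...,0]<25)&(h[...,1]>70)
        q=D[mm][:,:2]-ax
        if len(q)>5: v=q.mean(0); out.append((n,len(q),np.arctan2(v[1],v[0]).round(2),np.hypot(*v).round(3)))
    print(c[i].round(),s[i,4],ax.round(4),loc(np.r_[ax,0])[:2].round(4),out)
E
python3 sides.py 14; echo; python3 sides.py 0
```

```text
17.475 [0.5176 0.0236 0.2015] [-0.1 -0.9  0.5] 0.03210546155664121 [-0.09  0.27  1.73 -0.    1.13  1.19]
[176. 147.] 140 [ 0.4402 -0.3756] [-0.2239 -0.4596] [('scene', 155, np.float64(1.55), np.float64(0.016)), ('top', 56, np.float64(1.95), np.float64(0.021))]
[217. 162.] 159 [ 0.4601 -0.2359] [-0.164  -0.3318] [('scene', 64, np.float64(-0.94), np.float64(0.01)), ('top', 33, np.float64(-2.45), np.float64(0.026))]
[162. 182.] 163 [ 0.5767 -0.3449] [-0.0844 -0.4702] [('scene', 186, np.float64(1.9), np.float64(0.011)), ('top', 54, np.float64(2.76), np.float64(0.023))]
[196. 194.] 182 [ 0.5863 -0.2384] [-0.044  -0.3711] [('scene', 159, np.float64(1.7), np.float64(0.014)), ('top', 43, np.float64(2.33), np.float64(0.023))]

[176. 147.] 141 [ 0.4408 -0.3764] [-0.2236 -0.4605] [('scene', 176, np.float64(1.53), np.float64(0.016)), ('top', 53, np.float64(1.97), np.float64(0.022))]
[217. 162.] 157 [ 0.4593 -0.2358] [-0.1647 -0.3315] [('scene', 82, np.float64(-0.55), np.float64(0.009)), ('top', 33, np.float64(-2.48), np.float64(0.025))]
[162. 182.] 172 [ 0.5769 -0.3453] [-0.0843 -0.4706] [('scene', 141, np.float64(2.05), np.float64(0.012)), ('top', 57, np.float64(2.76), np.float64(0.024))]
[196. 194.] 182 [ 0.5874 -0.239 ] [-0.0432 -0.3721] [('scene', 174, np.float64(1.71), np.float64(0.014)), ('top', 47, np.float64(2.3), np.float64(0.023))]
[340. 212.] 418 [0.5271 0.1317] [0.0076 0.0001] [('scene', 74, np.float64(-0.39), np.float64(0.026))]
```

View pics/both14.png

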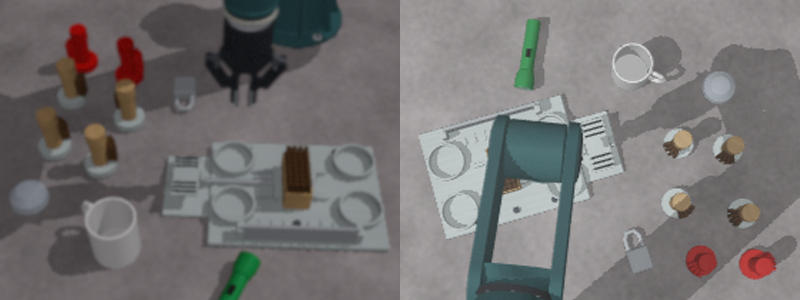

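```bash
python3 - <<'E'
from h import *
rows=[]
P=[(.4402,-.3758),(.4598,-.2359),(.5767,-.345),(.5868,-.2387)]
for n,h in(("scene",100),("top",100)):
    im=cv2.imread(f"pics/{n}14.png"); a=[]
    for p in P:
        u,v=proj(n,(p[0],p[1],.05)); u,v=int(u),int(v)
        c=im[v-22:v+22,u-22:u+22]; a.append(cv2.resize(c,(198,198),interpolation=cv2.INTER_CUBIC))
    rows.append(np.hstack(a))
cv2.imwrite("pics/sides14.png",np.vstack(rows))
E
```

```text
(no output)
```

View pics/sides14.png

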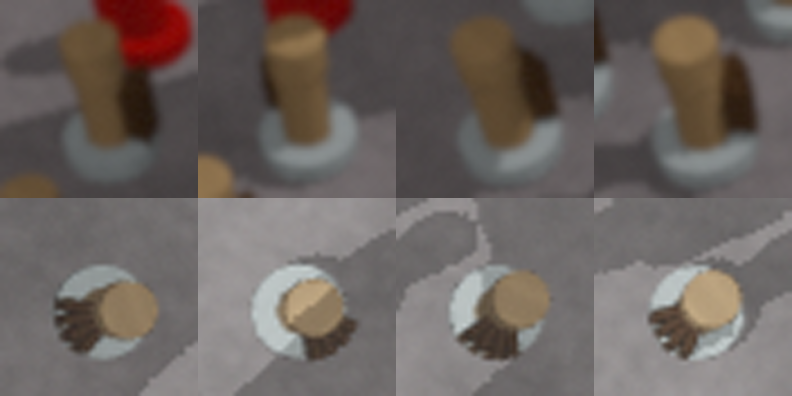

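```bash
cat > fit.py <<'E'
from h import *
OFF=np.array([.0055,.0022,0])
def cyl(r0,z0,z1,r1=None):
    r1=r0 if r1 is None else r1
    t=np.linspace(0,2*np.pi,90,endpoint=False); out=[]
    for f in np.linspace(0,1,int((z1-z0)/.0012)+2):
        rr=r0+(r1-r0)*f; out.append(np.c_[rr*np.cos(t),rr*np.sin(t),np.full(90,z0+(z1-z0)*f)])
    for q in np.linspace(0,r1,16): out.append(np.c_[q*np.cos(t),q*np.sin(t),np.full(90,z1)])
    return np.vstack(out)
W=np.vstack([cyl(.016,.02,.078),cyl(.019,.076,.106)]); F=np.vstack([cyl(.028,0,.004,.032),cyl(.032,.004,.02)])
a,rr,zz=np.meshgrid(np.linspace(-.62,.62,30),np.linspace(.016,.034,14),np.linspace(.024,.066,34)); 
B=np.c_[(rr*np.cos(a)).ravel(),(rr*np.sin(a)).ravel(),zz.ravel()]
def render(n,x,y,th,S):
    f,cx,cy,e,M=cam(n); c,s=np.cos(th),np.sin(th)
    Rz=np.array([[c,-s,0],[s,c,0],[0,0,1]]); P=[];lab=[]
    for k,Q in((1,F),(2,W),(3,B)): P.append(Q@Rz.T+[x,y,0]); lab+= [k]*len(Q)
    P=np.vstack(P); lab=np.array(lab)
    if n=="top": P=P-OFF
    q=(P-e)@M; u=np.round(q[:,0]/q[:,2]*f+cx).astype(int)-S[0]; v=np.round(q[:,1]/q[:,2]*f+cy).astype(int)-S[1]
    o=np.argsort(-q[:,2]); img=np.zeros((60,60),int); ok=(u>=0)&(u<60)&(v>=0)&(v<60); o=o[ok[o]]
    img[v[o],u[o]]=lab[o]; return img
def labels(n,im,d,S,x,y):
    c=im[S[1]:S[1]+60,S[0]:S[0]+60].astype(int); h=cv2.cvtColor(c.astype(np.uint8),cv2.COLOR_BGR2HSV).astype(int)
    C=cloud(n,d)[S[1]:S[1]+60,S[0]:S[0]+60]+(OFF if n=="top" else 0)
    near=(np.hypot(C[...,0]-x,C[...,1]-y)<.05)
    L=np.zeros((60,60),int); up=near&(C[...,2]>.008)
    br=up&(h[...,1]>70)&(h[...,0]<30)&(h[...,0]>3); 
    L[up&(h[...,1]<60)]=1; L[br]=2; 
    v=h[...,2]
    L[br&(v<np.where(True,np.median(v[br])*.68,0))]=3
    return L
def fit(x,y,tag,cams=("scene","top"),verbose=0):
    D={}
    for n in cams:
        im=cv2.imread(f"pics/{n}{tag}.png"); d=np.load(f"{n}{tag}.npy")
        p=proj(n,np.array([x,y,.05])-(OFF if n=="top" else 0)); S=(int(p[0])-30,int(p[1])-30)
        D[n]=(labels(n,im,d,S,x,y),S)
    def sc(x,y,th):
        s=0
        for n in cams:
            L,S=D[n]; I=render(n,x,y,th,S)
            for k in(1,2,3):
                i=((L==k)&(I==k)).sum(); u=((L==k)|(I==k)).sum(); s+=i/max(u,1)*(2 if k==3 else 1)
        return s
    ths=np.arange(-np.pi,np.pi,.1); best=max((sc(x,y,t),x,y,t) for t in ths)
    for step in((.003,.1),(.0015,.05),(.001,.03)):
        for _ in range(2):
            b=best
            best=max([best]+[(sc(b[1]+i*step[0],b[2]+j*step[0],b[3]+k*step[1]),b[1]+i*step[0],b[2]+j*step[0],b[3]+k*step[1]) for i in(-1,0,1) for j in(-1,0,1) for k in(-1,0,1)])
    return best
if __name__=="__main__":
    import sys
    for p in [(.4402,-.3758),(.4598,-.2359),(.5767,-.345),(.5868,-.2387)]:
        for c in(("scene","top"),("top",),("scene",)): print(c,np.round(fit(*p,sys.argv[1],c),3))
E
python3 fit.py 14
```

```text
('scene', 'top') [ 4.972  0.438 -0.381  1.958]
('top',) [ 2.399  0.442 -0.382  2.118]
('scene',) [ 2.961  0.435 -0.383  2.118]
('scene', 'top') [ 5.033  0.459 -0.234 -2.522]
('top',) [ 2.404  0.461 -0.236 -2.292]
('scene',) [ 3.211  0.453 -0.237 -2.492]
('scene', 'top') [ 5.102  0.58  -0.345 -3.192]
('top',) [ 2.409  0.579 -0.35   2.648]
('scene',) [ 3.142  0.577 -0.348 -3.242]Traceback (most recent call last):
  File "fit.py", line 54, in <module>
    for c in(("scene","top"),("top",),("scene",)): print(c,np.round(fit(*p,sys.argv[1],c),3))
                                                                    ~~~^^^^^^^^^^^^^^^^^^
  File "fit.py", line 49, in fit
    best=max([best]+[(sc(b[1]+i*step[0],b[2]+j*step[0],b[3]+k*step[1]),b[1]+i*step[0],b[2]+j*step[0],b[3]+k*step[1]) for i in(-1,0,1) for j in(-1,0,1) for k in(-1,0,1)])
                      ~~^^^^^^^^^^^^^^^^^^^^^^^^^^^^^^^^^^^^^^^^^^^^^^
  File "fit.py", line 41, in sc
    L,S=D[n]; I=render(n,x,y,th,S)
                ~~~~~~^^^^^^^^^^^^
  File "fit.py", line 14, in render
    f,cx,cy,e,M=cam(n); c,s=np.cos(th),np.sin(th)
                ~~~^^^
  File "h.py", line 5, in cam
    c=camera_info(n); o=c["orientation"]
ValueError: time passes only in moves, steps and waits
```

```bash
cat > camcache.py <<'E'
E
python3 - <<'E'
s=open('h.py').read()
s=s.replace("def cam(n):\n    c=camera_info(n)","_cc={}\ndef cam(n):\n    if n not in _cc: _cc[n]=_cam(n)\n    return _cc[n]\ndef _cam(n):\n    c=camera_info(n)")
open('h.py','w').write(s)
f=open('fit.py').read()
f=f.replace("        s=0\n","        s=-4*((x-x0)**2+(y-y0)**2)/.004**2*.1\n").replace("    D={}\n","    D={}; x0,y0=x,y\n")
open('fit.py','w').write(f)
E
rm camcache.py; time python3 fit.py 14
```

```text
('scene', 'top') [ 4.628  0.441 -0.378  2.058]
('top',) [ 1.944  0.441 -0.377  2.028]
('scene',) [ 2.671  0.44  -0.377  2.038]
('scene', 'top') [ 4.815  0.459 -0.233 -2.492]
('top',) [ 2.398  0.461 -0.236 -2.162]
('scene',) [ 2.825  0.457 -0.234 -2.492]
('scene', 'top') [ 4.925  0.578 -0.346 -3.162]
('top',) [ 2.026  0.577 -0.345  2.878]
('scene',) [ 3.023  0.578 -0.346 -3.112]
('scene', 'top') [ 4.688  0.587 -0.24   2.348]
('top',) [ 2.067  0.587 -0.24   2.208]
('scene',) [ 2.749  0.587 -0.239  2.668]
real	0m29.066s
user	0m27.194s
sys	0m0.338s
```

Emit:
step_arm --commands "0.85 0 0 0 0; 0.85 6 -20 0 0;0.85 6 -20 0 0; 0.85 6 -20 0 0; 0.85 6 -20 0 0"

```text
time_s: 18.1
tool_pos: [0.579, -0.1815, 0.2018]
orientation: [3.101, 0.45, 0.025]
wrist_force: [0.3, -0.1, -0.4]
finger_gap: 0.0723
```

Emit:
step_arm --commands "0.85 0.8 -5.8 0 0; 0.85 0.8 -5.8 0 0; 0.85 0.8 -5.8 -5 0; 0.85 0.8 -5.8 -10 0; 0.85 0.8 -5.8 -12.3 0"

```text
time_s: 18.73
tool_pos: [0.5847, -0.2377, 0.0759]
orientation: [3.105, 0.45, 0.019]
wrist_force: [0.2, -0.2, 0.3]
finger_gap: 0.0729
```

Emit:
step_arm --commands "0.85 0 0 0 0; 0.3 0 0 0 0; 0.3 0 0 0 0; 0.3 0 0 0 0; 0.3 0 0 0 0" --squeeze 40

```text
time_s: 19.35
tool_pos: [0.5861, -0.2385, 0.0777]
orientation: [3.103, 0.449, 0.023]
wrist_force: [-0.3, -0.5, 6.3]
finger_gap: 0.0368
```

```bash
python3 snap.py 15
```

```text
19.45 [ 0.5861 -0.2385  0.0777] [-0.4  0.1  7. ] 0.03662249310047929 [-0.5   0.56  1.6   0.    0.97  0.78]
```

View pics/both15.png

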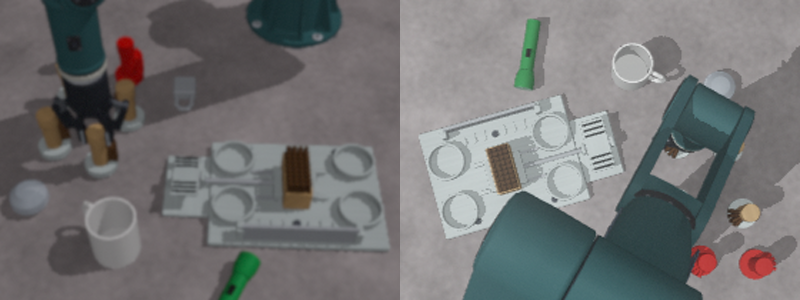

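Emit:
step_arm --commands "0.3 0 0 5 0; 0.3 0 0 11 0; 0.3 0 0 16 0; 0.3 0.5 6 16 -0.18; 0.3 1 12 16 -0.36"

```text
time_s: 20.08
tool_pos: [0.5961, -0.1186, 0.2387]
orientation: [3.13, -0.122, 0.024]
wrist_force: [0.1, 0.2, -3.1]
finger_gap: 0.0369
```

Emit:
step_arm --commands "0.3 0.5 6 0 -0.12; 0.3 1 12 0 -0.12; 0.3 1 16 0 -0.12; 0.3 1 16 0 -0.12; 0.3 1 16 0 -0.12"

```text
time_s: 20.7
tool_pos: [0.6056, 0.0412, 0.2385]
orientation: [3.116, -0.308, 0.022]
wrist_force: [0.2, -0.8, -2.4]
finger_gap: 0.0371
```

```bash
python3 snap.py 16; cat > held.py <<'E'
from h import *
import sys
tag=sys.argv[1]; zb=float(sys.argv[2]) # bottom height
s=r.get_state(); t=s["tool_pos"]
n="scene"; im=cv2.imread(f"pics/{n}{tag}.png"); C=cloud(n,np.load(f"{n}{tag}.npy")); z=C[...,2]
rr=np.hypot(C[...,0]-t[0],C[...,1]-t[1])
for lo,hi,nm in((.002,.018,"foot"),(.026,.072,"core+br")):
    m=(rr<.06)&(z>zb+lo)&(z<zb+hi); q=C[m]
    if len(q)<5: print(nm,"none"); continue
    print(nm,len(q),np.percentile(q,[1,50,99],axis=0).round(4).tolist())
    if nm=="foot":
        from scipy.optimize import least_squares
        f=least_squares(lambda p:np.hypot(q[:,0]-p[0],q[:,1]-p[1])-.0315,t[:2]+[0,0],loss="soft_l1",f_scale=.002); print("foot centre",f.x.round(4),"minus tool",(f.x-t[:2]).round(4), np.abs(f.fun).mean().round(4))
print("tool",t.round(4),"yaw",2*np.arctan2(s["orientation"][1],s["orientation"][0]))
u,v=map(int,proj(n,(t[0],t[1],zb+.05))); cv2.imwrite(f"pics/held{tag}.png",cv2.resize(im[v-45:v+45,u-45:u+45],None,fx=6,fy=6,interpolation=cv2.INTER_CUBIC))
E
python3 held.py 16 .16
```

```text
20.8 [0.6059 0.0403 0.2386] [ 0.3  0.3 -2.2] 0.03648860172425222 [-0.04  0.36  1.5  -0.01  1.28  1.73]
foot 92 [[0.607, 0.0132, 0.1644], [0.6306, 0.0486, 0.1726], [0.6365, 0.0726, 0.1779]]
foot centre [0.6039 0.0408] minus tool [-0.002   0.0004] 0.001
core+br 316 [[0.5925, 0.0271, 0.1874], [0.6146, 0.0549, 0.2112], [0.6207, 0.0755, 0.2306]]
tool [0.6059 0.0403 0.2386] yaw -0.1987342515366803
```

View pics/held16.png

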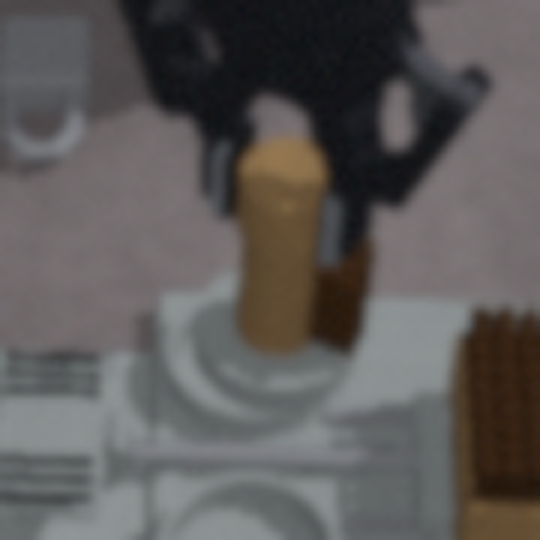

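```bash
python3 - <<'E'
f=open('fit.py').read()
f=f.replace("OFF=np","ZB=0.\nOFF=np").replace("+[x,y,0])","+[x,y,ZB])").replace("C[...,2]>.008","C[...,2]>ZB+.008").replace("np.array([x,y,.05])","np.array([x,y,ZB+.05])")
f=f[:f.index("if __name__")]+'''
if __name__=="__main__":
    import sys
    ZB=float(sys.argv[2]); x,y=map(float,sys.argv[3:5]); cams=sys.argv[5:] or ["scene","top"]
    b=fit(x,y,sys.argv[1],cams); print(np.round(b,4), "to right cup:",round((1.868-b[3]+np.pi)%(2*np.pi)-np.pi,3),"to left:",round((-1.274-b[3]+np.pi)%(2*np.pi)-np.pi,3))
    for n in cams:
        p=proj(n,np.array([x,y,ZB+.05])-(OFF if n=="top" else 0)); S=(int(p[0])-30,int(p[1])-30)
        im=cv2.imread(f"pics/{n}{sys.argv[1]}.png"); c=im[S[1]:S[1]+60,S[0]:S[0]+60]
        L=labels(n,im,np.load(f"{n}{sys.argv[1]}.npy"),S,x,y); I=render(n,*b[1:],S)
        pal=np.array([[0,0,0],[200,200,200],[60,150,220],[0,0,255]],np.uint8)
        cv2.imwrite(f"pics/fit_{n}{sys.argv[1]}_{int(x*1000)}.png",np.hstack([cv2.resize(k,(260,260),interpolation=0) for k in(c,pal[L],pal[I])]))
'''
open('fit.py','w').write(f)
E
python3 fit.py 16 .161 .6040 .0406 scene; ls pics | grep fit
```

```text
[2.138  0.604  0.0406 1.9084] to right cup: -0.04 to left: 3.101
fit_scene16_604.png
```

View pics/fit_scene16_604.png

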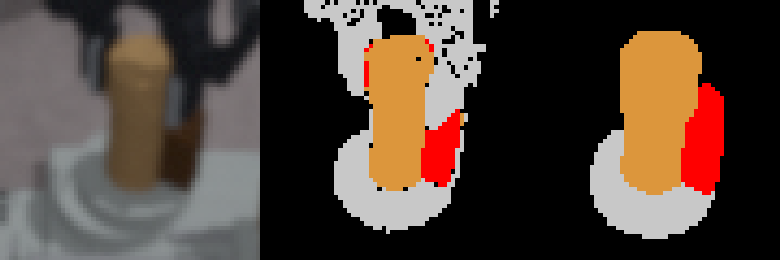

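Emit:
step_arm --commands "0.3 0.15 -0.5 0 -0.04; 0.3 0.15 -0.5 -6 -0.04; 0.3 0.15 -0.5 -10 -0.04; 0.3 0.15 -0.5 -12 -0.04; 0.3 0.15 -0.5 -12 -0.04"

```text
time_s: 21.42
tool_pos: [0.606, 0.0342, 0.1168]
orientation: [3.108, -0.377, 0.016]
wrist_force: [-0.8, 0.3, -1.5]
finger_gap: 0.0371
```

```bash
python3 snap.py 17; python3 held.py 17 .041
```

```text
21.525 [0.6082 0.0345 0.1193] [-0.1 -0.7 -2.5] 0.0365006777553884 [-0.05  0.48  1.62 -0.01  1.03  1.77]
foot 176 [[0.5848, 0.0051, 0.0437], [0.6268, 0.0418, 0.0564], [0.6574, 0.0665, 0.059]]
foot centre [0.6022 0.0353] minus tool [-0.006   0.0008] 0.0064
core+br 225 [[0.5973, 0.0205, 0.0673], [0.6159, 0.0484, 0.0913], [0.6213, 0.069, 0.1111]]
tool [0.6082 0.0345 0.1193] yaw -0.24041955781168878
```

View pics/held17.png

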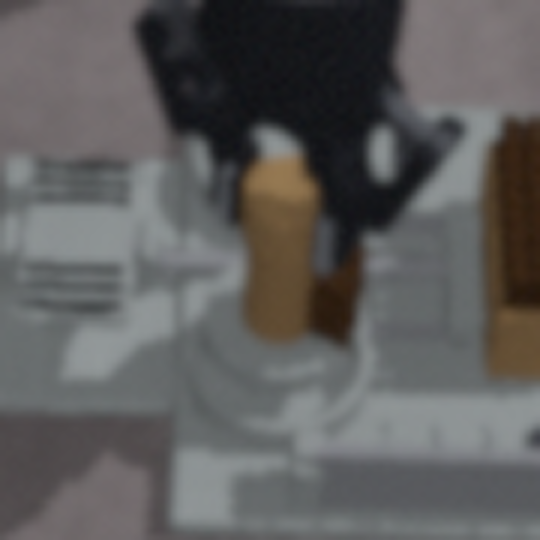

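Emit:
step_arm --commands "0.3 0 0 -0.8 0; 0.3 0 0 -1.6 0; 0.3 0 0 -2.2 0; 0.3 0 0 -2.6 0; 0.3 0 0 -2.6 0"

```text
time_s: 22.15
tool_pos: [0.6078, 0.0346, 0.0928]
orientation: [3.108, -0.375, 0.022]
wrist_force: [-0.2, 0.7, -2.8]
finger_gap: 0.0371
```

Emit:
step_arm --commands "0.3 0 0 -0.15 0; 0.5 0 0 -0.15 0; 0.8 0 0 -0.15 0; 0.85 0 0 -0.15 0; 0.85 0 0 3 0"

```text
time_s: 22.78
tool_pos: [0.6056, 0.0347, 0.1209]
orientation: [3.108, -0.375, 0.014]
wrist_force: [-0.5, -0.2, 0.6]
finger_gap: 0.0726
```

Emit:
step_arm --commands "0.85 0 0 5 0; 0.85 0 0 10 0; 0.85 -3 -8 10 0.1; 0.85 -7 -16 10 0.2; 0.85 -7 -16 10 0.2"

```text
time_s: 23.4
tool_pos: [0.5346, -0.127, 0.2213]
orientation: [3.13, -0.061, 0.016]
wrist_force: [0.2, 0.3, 0.6]
finger_gap: 0.0725
```

```bash
python3 snap.py 18; python3 fit.py 18 .014 .6056 .0355 scene top; python3 sides.py 18
```

```text
23.5 [ 0.5336 -0.1291  0.2211] [0.2 0.5 0.1] 0.07277557926757197 [-0.36  0.29  1.64 -0.01  1.2   1.26]
[4.0161 0.6061 0.0345 1.7384] to right cup: 0.13 to left: -3.012
[176. 147.] 141 [ 0.4401 -0.3755] [-0.2239 -0.4595] [('scene', 174, np.float64(1.46), np.float64(0.015)), ('top', 53, np.float64(1.98), np.float64(0.022))]
[217. 162.] 154 [ 0.4589 -0.2359] [-0.1651 -0.3314] [('scene', 71, np.float64(-0.69), np.float64(0.011)), ('top', 38, np.float64(-2.42), np.float64(0.026))]
[162. 182.] 174 [ 0.5768 -0.3453] [-0.0844 -0.4706] [('scene', 135, np.float64(2.18), np.float64(0.013)), ('top', 53, np.float64(2.72), np.float64(0.024))]
[293. 230.] 96 [0.6179 0.0376] [ 0.0669 -0.1165] [('scene', 47, np.float64(1.62), np.float64(0.019))]
```

View pics/both18.png

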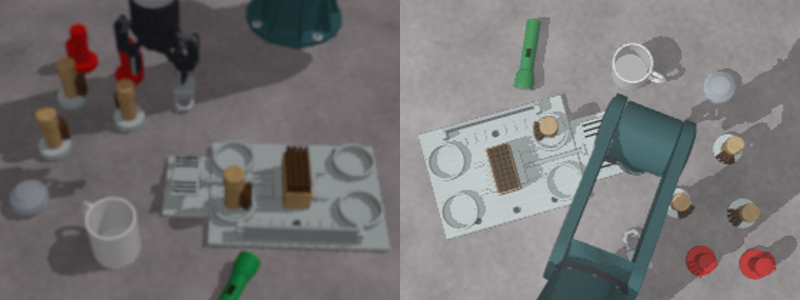

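View pics/fit_scene18_605.png

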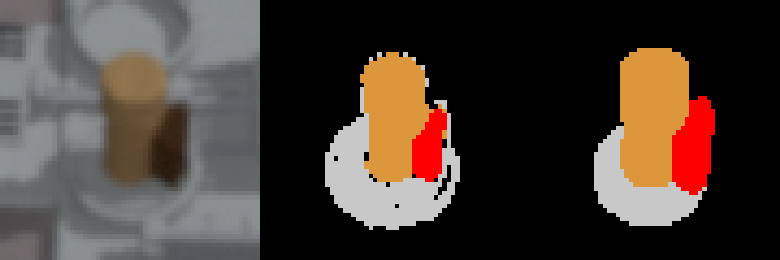

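Emit:
step_arm --commands "0.85 -4 -10 0 0; 0.85 -9.4 -24.7 0 0; 0.85 -9.4 -24.7 0 0; 0.85 -9.4 -24.7 0 0; 0.85 -9.4 -24.7 0 0"

```text
time_s: 24.12
tool_pos: [0.4391, -0.379, 0.2212]
orientation: [3.128, -0.074, 0.015]
wrist_force: [-0.3, -0.3, -0.4]
finger_gap: 0.0725
```

Emit:
step_arm --commands "0.85 0.1 0.2 0 0; 0.85 0.1 0.2 -5 0; 0.85 0.1 0.2 -10 0; 0.85 0.1 0.2 -14 0; 0.85 0.1 0.2 -14.4 0"

```text
time_s: 24.75
tool_pos: [0.4393, -0.3728, 0.0747]
orientation: [3.133, -0.072, 0.008]
wrist_force: [-0.9, -0.3, 0.2]
finger_gap: 0.073
```

Emit:
step_arm --commands "0.85 0 0 0 0; 0.3 0 0 0 0; 0.3 0 0 0 0; 0.3 0 0 0 0; 0.3 0 0 0 0"

```text
time_s: 25.38
tool_pos: [0.4404, -0.3744, 0.0764]
orientation: [3.13, -0.072, 0.012]
wrist_force: [-0.7, -0.9, 7.4]
finger_gap: 0.0372
```

Emit:
step_arm --commands "0.3 0 0 5 0; 0.3 0 0 11 0; 0.3 0 0 16 0; 0.3 1 6 16 -0.1; 0.3 1.5 12 16 -0.17"

```text
time_s: 26.0
tool_pos: [0.4556, -0.2535, 0.2372]
orientation: [3.111, -0.345, 0.013]
wrist_force: [1.9, 0.7, -2.2]
finger_gap: 0.0372
```

```bash
python3 snap.py 19
```

```text
26.1 [ 0.4537 -0.248   0.236 ] [-0.4 -1.3 -2.4] 0.03676816469906677 [-0.63  0.23  1.68 -0.    1.22  1.15]
```

View pics/both19.png

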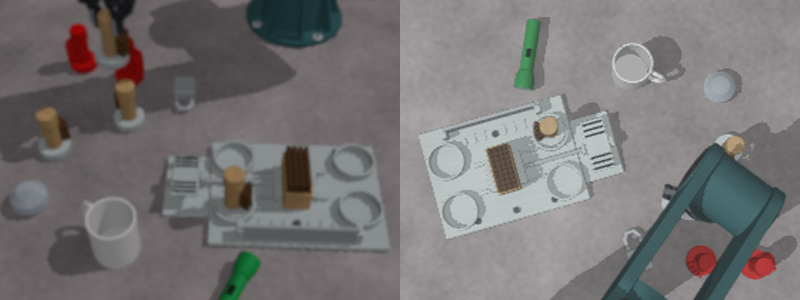

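Emit:
step_arm --commands "0.3 1.5 6 0 0; 0.3 3 12 0 0; 0.3 4.6 18 0 0; 0.3 4.6 25.2 0 0; 0.3 4.6 25.2 0 0"

```text
time_s: 26.72
tool_pos: [0.4987, 0.0072, 0.2357]
orientation: [3.119, -0.329, 0.004]
wrist_force: [-0.3, -1.3, -3.0]
finger_gap: 0.0371
```

Emit:
step_arm --commands "0.3 0 0 0 0"

```text
time_s: 26.85
tool_pos: [0.4984, 0.0075, 0.2356]
orientation: [3.119, -0.326, 0.003]
wrist_force: [-1.0, -1.4, -2.7]
finger_gap: 0.0368
```

```bash
python3 snap.py 20; python3 held.py 20 .160; python3 - <<'E'
from h import *
print(r.get_state()["tool_pos"])
E
```

```text
26.95 [0.4985 0.0063 0.2356] [-0.2 -0.2 -2.5] 0.03680879283592035 [-0.12  0.21  1.72 -0.01  1.21  1.66]
foot 124 [[0.4822, -0.0196, 0.1643], [0.5197, 0.0135, 0.1726], [0.5286, 0.0394, 0.1779]]
foot centre [0.495  0.0084] minus tool [-0.0035  0.0021] 0.0024
core+br 290 [[0.4851, -0.0055, 0.1864], [0.5069, 0.0213, 0.2112], [0.5138, 0.0425, 0.2309]]
tool [0.4985 0.0063 0.2356] yaw -0.2104468205008056
[0.49853513 0.00628999 0.23561188]
```

View pics/held20.png

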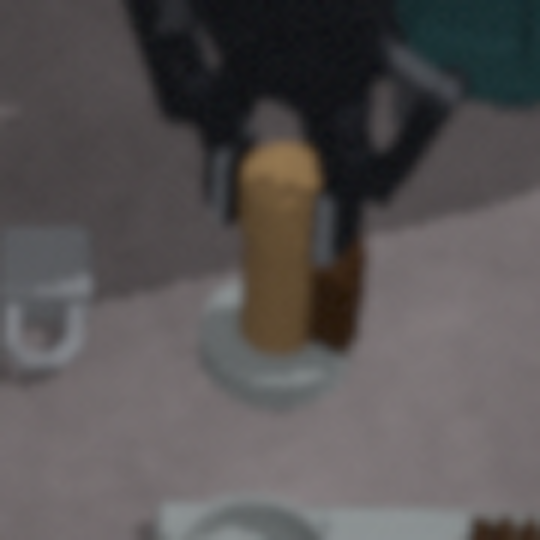

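```bash
python3 fit.py 20 .160 .496 .008 scene
```

```text
[2.1481 0.496  0.008  1.9084] to right cup: -0.04 to left: 3.101
```

View pics/fit_scene20_496.png

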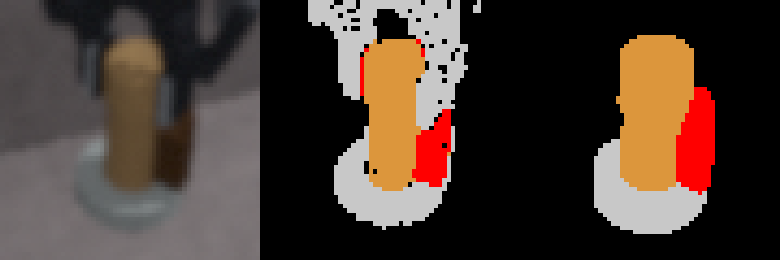

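Emit:
step_arm --commands "0.3 0.45 -0.35 0 -0.02; 0.3 0.45 -0.35 -6 -0.02; 0.3 0.45 -0.35 -10 -0.02; 0.3 0.45 -0.35 -12 -0.02; 0.3 0.45 -0.35 -12 -0.02"

```text
time_s: 27.58
tool_pos: [0.5021, 0.0015, 0.1142]
orientation: [3.115, -0.364, -0.002]
wrist_force: [-1.0, 0.8, -2.1]
finger_gap: 0.0366
```

```bash
python3 snap.py 21; python3 held.py 21 .040
```

```text
27.675 [0.504  0.0017 0.1162] [ 1.1 -0.3 -2.4] 0.036976222709363966 [-0.13  0.36  1.85 -0.01  0.93  1.68]
foot 162 [[0.4825, -0.0276, 0.0427], [0.5197, 0.0044, 0.0558], [0.533, 0.0329, 0.058]]
foot centre [0.4968 0.0032] minus tool [-0.0072  0.0015] 0.0039
core+br 217 [[0.4885, -0.0111, 0.0662], [0.5107, 0.0149, 0.0914], [0.5172, 0.0364, 0.1108]]
tool [0.504  0.0017 0.1162] yaw -0.23210683266996543
```

View pics/held21.png

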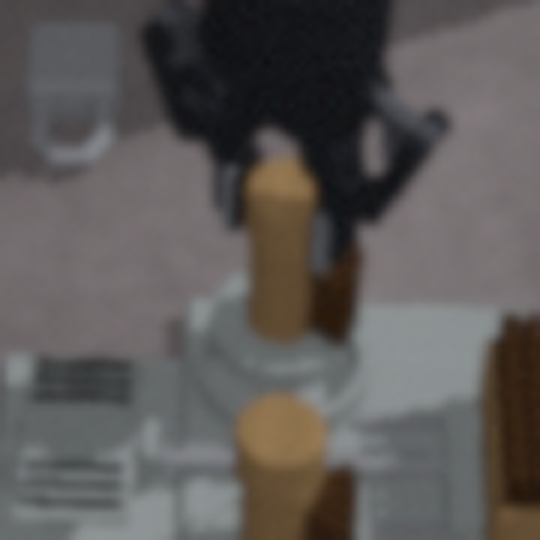

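Emit:
step_arm --commands "0.3 0 0 -0.8 0; 0.3 0 0 -1.6 0; 0.3 0 0 -2.2 0; 0.3 0 0 -2.5 0; 0.3 0 0 -2.5 0"

```text
time_s: 28.3
tool_pos: [0.5038, 0.0018, 0.0909]
orientation: [3.115, -0.363, 0.004]
wrist_force: [-0.1, 0.2, -2.2]
finger_gap: 0.0367
```

Emit:
step_arm --commands "0.3 0 0 -0.1 0; 0.5 0 0 -0.1 0; 0.8 0 0 -0.1 0; 0.85 0 0 -0.1 0; 0.85 0 0 4 0"

```text
time_s: 28.92
tool_pos: [0.5013, 0.0021, 0.129]
orientation: [3.115, -0.363, -0.006]
wrist_force: [1.2, 0.8, 0.3]
finger_gap: 0.0726
```

Emit:
step_arm --commands "0.85 0 0 5 0; 0.85 0 0 10 0; 0.85 -1 -8 10 0; 0.85 -2 -12 10 0; 0.85 -2 -12 10 0"

```text
time_s: 29.55
tool_pos: [0.4808, -0.1214, 0.2293]
orientation: [3.113, -0.371, -0.005]
wrist_force: [-0.1, 0.7, -0.7]
finger_gap: 0.0725
```

```bash
python3 snap.py 22; python3 fit.py 22 .014 .5004 .0037 scene top; python3 fit.py 22 .014 .6056 .0355 top;python3 fit.py 22 0 .459 -.2355 scene;  python3 sides.py 22
```

```text
29.65 [ 0.4811 -0.1181  0.2289] [ 0.1  0.2 -1.4] 0.07237208922013519 [-0.38  0.21  1.73 -0.01  1.2   1.43]
[3.9631e+00 5.0190e-01 1.2000e-03 1.8084e+00] to right cup: 0.06 to left: -3.082
[1.4826 0.6066 0.033  1.3684] to right cup: 0.5 to left: -2.642
[ 2.9399  0.458  -0.2345 -2.4916] to right cup: -1.924 to left: 1.218
[217. 162.] 159 [ 0.4591 -0.2358] [-0.1649 -0.3315] [('scene', 75, np.float64(-0.79), np.float64(0.011)), ('top', 39, np.float64(-2.42), np.float64(0.026))]
[162. 182.] 164 [ 0.5769 -0.345 ] [-0.0842 -0.4703] [('scene', 199, np.float64(1.84), np.float64(0.011)), ('top', 60, np.float64(2.75), np.float64(0.023))]
[294. 196.] 103 [0.5107 0.0059] [-0.0449 -0.1154] [('scene', 52, np.float64(1.51), np.float64(0.017))]
[294. 230.] 94 [0.6181 0.0374] [ 0.0671 -0.1168] [('scene', 50, np.float64(1.66), np.float64(0.019))]
```

View pics/both22.png

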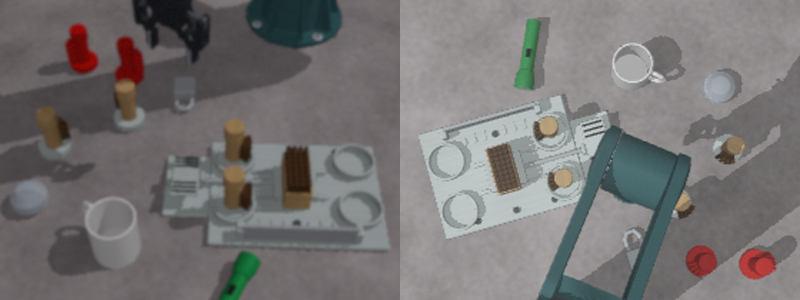

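Emit:
step_arm --commands "0.85 -2.2 -11.7 0 0; 0.85 -2.2 -11.7 0 0; 0.85 -2.2 -11.7 0 0; 0.85 -2.2 -11.7 -5 0; 0.85 -2.2 -11.7 -9 0"

```text
time_s: 30.28
tool_pos: [0.4594, -0.2328, 0.1377]
orientation: [3.116, -0.365, -0.007]
wrist_force: [-0.2, -0.2, -0.3]
finger_gap: 0.0725
```

Emit:
step_arm --commands "0.85 0 -0.2 -3 0; 0.85 0 -0.2 -6 0; 0.85 0 -0.2 -6.1 0; 0.3 0 -0.2 -6.1 0; 0.3 0 -0.2 -6.1 0"

```text
time_s: 30.9
tool_pos: [0.4607, -0.2352, 0.0782]
orientation: [3.115, -0.363, -0.003]
wrist_force: [-2.4, -5.0, 7.5]
finger_gap: 0.0369
```

Emit:
step_arm --commands "0.3 0 0 0 0; 0.3 0 0 0 0; 0.3 0 0 5 0; 0.3 0 0 11 0; 0.3 0 0 16 0"

```text
time_s: 31.52
tool_pos: [0.4606, -0.2352, 0.2403]
orientation: [3.115, -0.363, -0.001]
wrist_force: [0.4, -0.6, -2.6]
finger_gap: 0.0368
```

Emit:
step_arm --commands "0.3 -0.5 6 0 0.18; 0.3 -0.5 12 0 0.36; 0.3 -1 18 0 0.54; 0.3 -1 24 0 0.72; 0.3 -1.5 30 0 0.9"

```text
time_s: 32.15
tool_pos: [0.4452, 0.0667, 0.2405]
orientation: [2.96, 1.035, 0.004]
wrist_force: [0.6, 0.4, -2.1]
finger_gap: 0.0371
```

Emit:
step_arm --commands "0.3 -0.5 6 0 0.13; 0.3 -1 12 0 0.26; 0.3 -1 15.6 0 0.26; 0.3 -1 15.6 0 0.26; 0.3 -1 15.6 0 0.26"

```text
time_s: 32.78
tool_pos: [0.4347, 0.2221, 0.2402]
orientation: [2.801, 1.411, 0.003]
wrist_force: [0.2, -0.6, -0.9]
finger_gap: 0.0369
```

```bash
python3 snap.py 23; python3 held.py 23 .162
```

```text
32.875 [0.435  0.2216 0.2403] [-0.2 -0.  -2.9] 0.036948942414120105 [ 0.33  0.19  1.73 -0.01  1.22  0.97]
foot 105 [[0.4239, 0.1881, 0.1658], [0.4629, 0.2203, 0.1741], [0.4687, 0.2496, 0.1799]]
foot centre [0.4362 0.219 ] minus tool [ 0.0012 -0.0026] 0.0012
core+br 347 [[0.4322, 0.1862, 0.1891], [0.4507, 0.2068, 0.215], [0.463, 0.2345, 0.2325]]
tool [0.435  0.2216 0.2403] yaw 0.9317055987695744
```

View pics/held23.png

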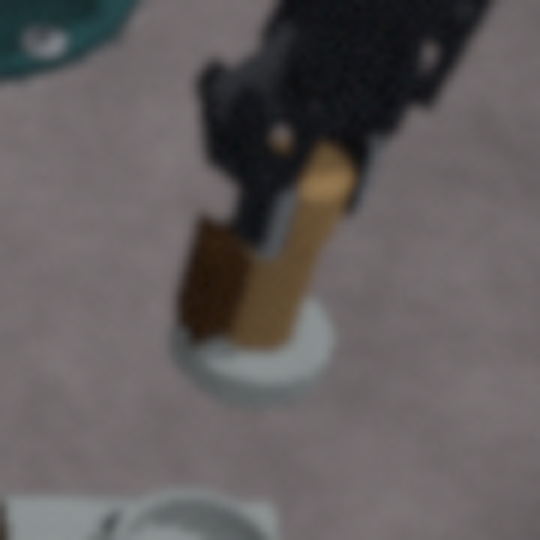

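```bash
python3 fit.py 23 .162 .4362 .2195 scene
```

```text
[ 2.1169  0.4362  0.221  -1.3416] to right cup: -3.074 to left: 0.068
```

View pics/fit_scene23_436.png

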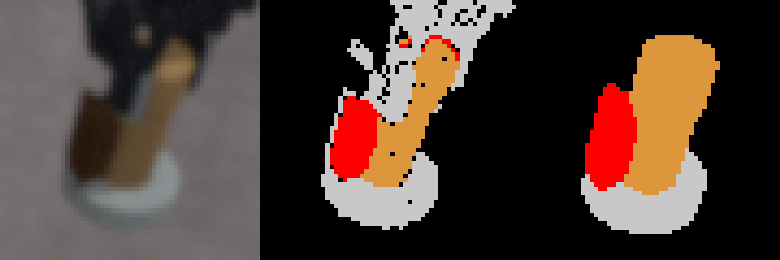

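Emit:
step_arm --commands "0.3 -0.15 0.35 0 0.05; 0.3 -0.15 0.35 -6 0.05; 0.3 -0.15 0.35 -10 0.05; 0.3 -0.15 0.35 -12 0.05; 0.3 -0.15 0.35 -12 0.05"

```text
time_s: 33.5
tool_pos: [0.4323, 0.2235, 0.1191]
orientation: [2.768, 1.476, -0.002]
wrist_force: [0.4, 0.1, -2.1]
finger_gap: 0.0369
```

```bash
python3 snap.py 24; python3 held.py 24 .042
```

```text
33.6 [0.4342 0.2246 0.121 ] [-0.2  0.3 -1.9] 0.03714924309374168 [ 0.34  0.34  1.87 -0.01  0.93  0.93]
foot 100 [[0.4138, 0.1896, 0.0462], [0.4591, 0.2251, 0.0547], [0.4666, 0.2508, 0.06]]
foot centre [0.4341 0.2199] minus tool [-0.0001 -0.0047] 0.0023
core+br 270 [[0.4301, 0.1875, 0.0687], [0.4487, 0.2074, 0.0955], [0.4618, 0.2358, 0.1126]]
tool [0.4342 0.2246 0.121 ] yaw 0.9804924221046709
```

View pics/held24.png

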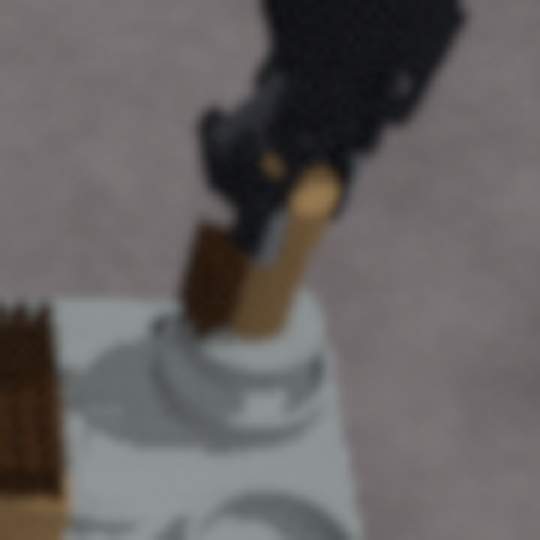

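Emit:
step_arm --commands "0.3 0 0.1 -0.8 0; 0.3 0 0.1 -1.6 0; 0.3 0 0.1 -2.4 0; 0.3 0 0.1 -2.8 0; 0.3 0 0.1 -2.8 0"

```text
time_s: 34.22
tool_pos: [0.4334, 0.2255, 0.0924]
orientation: [2.767, 1.477, 0.002]
wrist_force: [-1.7, 0.7, -3.8]
finger_gap: 0.0369
```

Emit:
step_arm --commands "0.5 0 0 0 0; 0.8 0 0 0 0; 0.85 0 0 0 0; 0.85 0 0 4 0; 0.85 0 0 10 0"

```text
time_s: 34.85
tool_pos: [0.4322, 0.2249, 0.1922]
orientation: [2.768, 1.477, -0.004]
wrist_force: [0.7, 0.3, 0.1]
finger_gap: 0.0725
```

Emit:
step_arm --commands "0.85 0.5 -3 4 -0.1; 0.85 2 -9 4 -0.28; 0.85 3.5 -15 4 -0.46; 0.85 5 -21 4 -0.64; 0.85 6.5 -27 4 -0.82"

```text
time_s: 35.48
tool_pos: [0.4976, -0.0472, 0.2327]
orientation: [3.129, 0.242, -0.004]
wrist_force: [0.9, -0.1, 0.2]
finger_gap: 0.0729
```

Emit:
step_arm --commands "0.85 1.5 -6 0 -0.1; 0.85 3 -12 0 -0.28; 0.85 4.5 -18 0 -0.4; 0.85 6 -22 0 -0.4; 0.85 6 -22 0 -0.4"

```text
time_s: 36.1
tool_pos: [0.5585, -0.2707, 0.2325]
orientation: [3.113, -0.389, -0.003]
wrist_force: [-0.2, 0.4, 0.5]
finger_gap: 0.0728
```

```bash
python3 snap.py 25; python3 fit.py 25 .014 .4342 .2234 scene top; python3 sides.py 25
```

```text
36.2 [ 0.5572 -0.267   0.2323] [ 0.4  0.4 -0.3] 0.07312563991558542 [-0.56  0.39  1.47 -0.    1.29  1.26]
[ 3.5923  0.4342  0.2239 -1.3116] to right cup: -3.104 to left: 0.038
[162. 182.] 178 [ 0.5772 -0.3448] [-0.0839 -0.4702] [('scene', 135, np.float64(2.24), np.float64(0.014)), ('top', 20, np.float64(3.03), np.float64(0.028))]
[293. 195.] 105 [0.5093 0.0031] [-0.047  -0.1177] [('scene', 57, np.float64(1.56), np.float64(0.018))]
[382. 198.] 97 [0.4492 0.2221] [-0.0404  0.1093] [('scene', 46, np.float64(-1.17), np.float64(0.021))]
[293. 230.] 97 [0.6182 0.0373] [ 0.0672 -0.1169] [('scene', 46, np.float64(1.64), np.float64(0.02))]
```

View pics/both25.png

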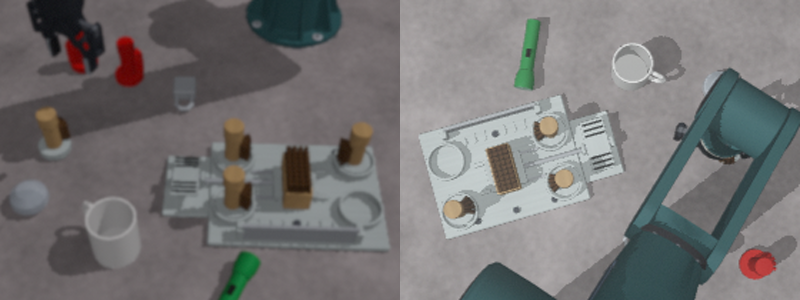

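Emit:
step_arm --commands "0.85 1.9 -7.6 0 0; 0.85 1.9 -7.6 0 0; 0.85 1.9 -7.6 -4 0; 0.85 1.9 -7.6 -9 0; 0.85 1.9 -7.6 -9 0"

```text
time_s: 36.83
tool_pos: [0.573, -0.3391, 0.1385]
orientation: [-3.115, 0.384, 0.02]
wrist_force: [0.3, 0.2, 0.6]
finger_gap: 0.0728
```

Emit:
step_arm --commands "0.85 0.35 -0.6 0 0; 0.85 0.35 -0.6 -3 0; 0.85 0.35 -0.6 -6.1 0; 0.85 0.35 -0.6 -6.1 0; 0.85 0.35 -0.6 -6.1 0"

```text
time_s: 37.45
tool_pos: [0.578, -0.3461, 0.0799]
orientation: [-3.117, 0.384, 0.015]
wrist_force: [-0.9, 0.4, 0.9]
finger_gap: 0.0725
```

Emit:
step_arm --commands "0.3 0 0 0 0; 0.3 0 0 0 0; 0.3 0 0 0 0; 0.3 0 0 0 0; 0.3 0 0 0 0"

```text
time_s: 38.08
tool_pos: [0.5792, -0.3472, 0.0819]
orientation: [3.117, -0.384, -0.011]
wrist_force: [-0.2, -0.4, 6.9]
finger_gap: 0.0369
```

Emit:
step_arm --commands "0.3 0 0 5 0; 0.3 0 0 11 0; 0.3 0 0 16 0; 0.3 0 5 16 0.18; 0.3 -0.5 10 16 0.36"

```text
time_s: 38.7
tool_pos: [0.5744, -0.2466, 0.2429]
orientation: [3.134, 0.187, -0.007]
wrist_force: [0.3, 1.3, -2.4]
finger_gap: 0.0369
```

Emit:
step_arm --commands "0.3 -0.5 6 0 0.18; 0.3 -0.5 12 0 0.36; 0.3 -1 18 0 0.54; 0.3 -1 24 0 0.72; 0.3 -1.5 30 0 0.9"

```text
time_s: 39.33
tool_pos: [0.5591, 0.0553, 0.2431]
orientation: [2.734, 1.538, -0.004]
wrist_force: [1.3, 0.7, -2.5]
finger_gap: 0.0369
```

Emit:
step_arm --commands "0.3 -0.5 6 0 0.18; 0.3 -1 12 0 0.36; 0.3 -1.5 17 0 0.54; 0.3 -2 19 0 0.7; 0.3 -2 19 0 0.7"

```text
time_s: 39.95
tool_pos: [0.5382, 0.2468, 0.243]
orientation: [2.038, 2.385, -0.002]
wrist_force: [-0.5, 0.2, -2.5]
finger_gap: 0.0365
```

```bash
python3 snap.py 26; python3 held.py 26 .161
```

```text
40.05 [0.5389 0.2448 0.243 ] [-0.7 -0.3 -2.5] 0.03664427410756867 [ 0.31  0.34  1.51 -0.01  1.29  0.16]
foot 104 [[0.5255, 0.2123, 0.1657], [0.5693, 0.2427, 0.1729], [0.5754, 0.273, 0.179]]
foot centre [0.542  0.2435] minus tool [ 0.0031 -0.0013] 0.0012
core+br 384 [[0.5276, 0.2099, 0.188], [0.5545, 0.2299, 0.2145], [0.5609, 0.2584, 0.2324]]
tool [0.5389 0.2448 0.243 ] yaw 1.722910545673846
```

View pics/held26.png

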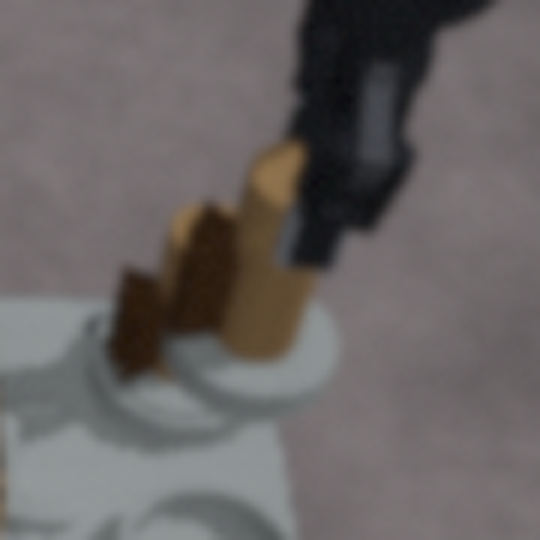

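```bash
python3 fit.py 26 .161 .542 .244 scene
```

```text
[ 2.3936  0.5415  0.245  -1.6516] to right cup: -2.764 to left: 0.378
```

View pics/fit_scene26_542.png

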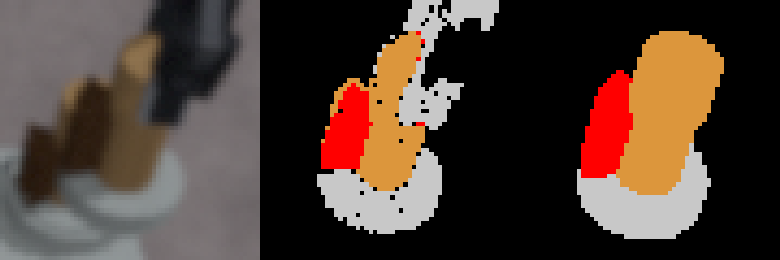

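Emit:
step_arm --commands "0.3 -0.3 1 0 0.15; 0.3 -0.3 1 0 0.3; 0.3 -0.3 1 0 0.3"

```text
time_s: 40.42
tool_pos: [0.5361, 0.2535, 0.243]
orientation: [1.67, 2.654, -0.002]
wrist_force: [0.5, -0.9, -2.4]
finger_gap: 0.0364
```

```bash
python3 snap.py 27; python3 held.py 27 .161;  python3 fit.py 27 .161 .539 .2545 scene
```

```text
40.525 [0.5361 0.2538 0.2431] [ 0.3 -0.5 -2.2] 0.03669491786347942 [ 0.33  0.34  1.51 -0.01  1.29 -0.12]
foot 106 [[0.5399, 0.2207, 0.1649], [0.5689, 0.251, 0.1735], [0.5746, 0.2817, 0.1787]]
foot centre [0.5414 0.2512] minus tool [ 0.0053 -0.0026] 0.0012
core+br 387 [[0.5345, 0.2172, 0.1884], [0.5554, 0.2369, 0.2155], [0.5672, 0.2657, 0.2323]]
tool [0.5361 0.2538 0.2431] yaw 2.017634573813928
[ 2.4047  0.539   0.2535 -1.4816] to right cup: -2.934 to left: 0.208
```

View pics/fit_scene27_539.png

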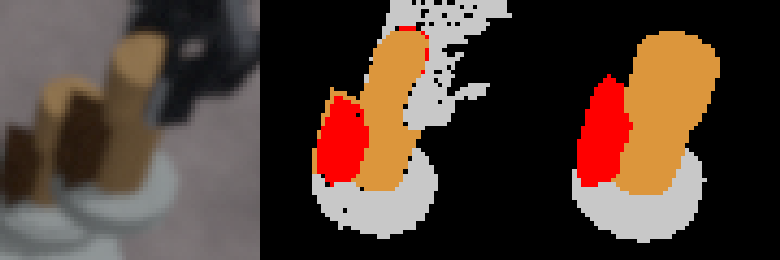

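Emit:
step_arm --commands "0.3 -0.2 0.35 0 0.08; 0.3 -0.2 0.35 -6 0.08; 0.3 -0.2 0.35 -10 0.08; 0.3 -0.2 0.35 -11.9 0.08; 0.3 -0.2 0.35 -11.9 0.08"

```text
time_s: 41.15
tool_pos: [0.533, 0.2563, 0.1224]
orientation: [1.569, 2.718, -0.006]
wrist_force: [-0.9, -0.7, -2.4]
finger_gap: 0.0367
```

```bash
python3 snap.py 28; python3 held.py 28 .042
```

```text
41.25 [0.5349 0.2572 0.1247] [-0.  -0.3 -2. ] 0.0365705447522406 [ 0.34  0.46  1.64 -0.01  1.04 -0.19]
foot 140 [[0.5295, 0.2234, 0.0443], [0.5626, 0.2584, 0.0559], [0.5915, 0.2856, 0.0599]]
foot centre [0.5375 0.2529] minus tool [ 0.0027 -0.0043] 0.0047
core+br 293 [[0.5343, 0.2202, 0.069], [0.553, 0.2393, 0.096], [0.5658, 0.2685, 0.1123]]
tool [0.5349 0.2572 0.1247] yaw 2.0957100933323405
```

View pics/held28.png

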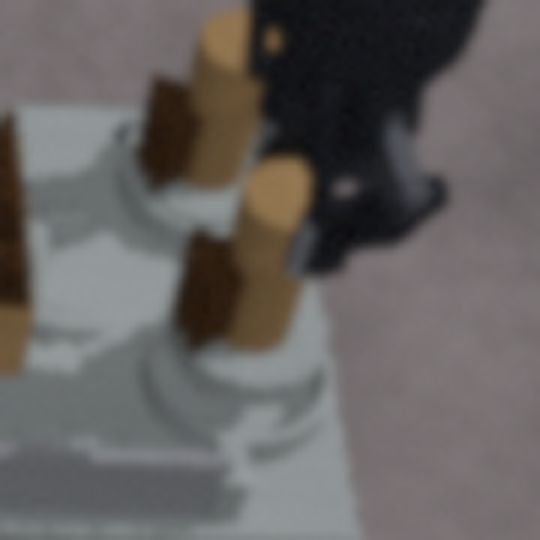

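Emit:
step_arm --commands "0.3 0 0 -0.8 0; 0.3 0 0 -1.6 0; 0.3 0 0 -2.4 0; 0.3 0 0 -2.8 0; 0.3 0 0 -2.8 0"

```text
time_s: 41.88
tool_pos: [0.5348, 0.2571, 0.0964]
orientation: [1.566, 2.716, -0.001]
wrist_force: [-0.0, 0.0, -2.5]
finger_gap: 0.0369
```

Seated height expected; release, retreat and check everything.

Emit:
step_arm --commands "0.5 0 0 0 0; 0.8 0 0 0 0; 0.85 0 0 0 0; 0.85 0 0 4 0; 0.85 0 0 10 0"

```text
time_s: 42.5
tool_pos: [0.5333, 0.2566, 0.1957]
orientation: [1.568, 2.719, -0.007]
wrist_force: [-0.2, -0.2, 0.2]
finger_gap: 0.0728
```

Emit:
step_arm --commands "0.85 0 0 6 0; 0.85 -2 5 8 0; 0.85 -8 10 8 -0.1; 0.85 -12 16 8 -0.2; 0.85 -14 22 8 -0.3"

```text
time_s: 43.12
tool_pos: [0.4013, 0.455, 0.2763]
orientation: [1.961, 2.451, -0.007]
wrist_force: [1.3, -0.1, -0.8]
finger_gap: 0.0729
```

Emit:
step_arm --commands "0.85 -5 3 0 0; 0.85 -10 6 0 0; 0.85 -12 9 0 0; 0.85 -12 9 0 0"

```text
time_s: 43.62
tool_pos: [0.2795, 0.5468, 0.2764]
orientation: [1.957, 2.455, -0.005]
wrist_force: [0.2, -1.1, 0.6]
finger_gap: 0.0726
```

```bash
python3 snap.py 29; for p in ".4342 .2234" ".539 .2551" ".5004 .0037" ".6056 .0355"; do python3 fit.py 29 .014 $p scene top; done
python3 - <<'E'
from h import *
im=cv2.imread("pics/top29.png"); a=cv2.resize(im[150:260,150:280],None,fx=5.5,fy=5.5,interpolation=cv2.INTER_CUBIC); cv2.imwrite("pics/topz29.png",a)
im=cv2.imread("pics/scene29.png"); a=cv2.resize(im[170:280,240:410],None,fx=4.6,fy=4.6,interpolation=cv2.INTER_CUBIC); cv2.imwrite("pics/scz29.png",a)
E
```

```text
43.725 [0.2813 0.5448 0.2763] [-1.  -0.2 -1.1] 0.0723745116140323 [ 0.98  0.35  1.42 -0.    1.38  0.76]
[ 3.6175  0.4342  0.2239 -1.3116] to right cup: -3.104 to left: 0.038
[ 3.5814  0.539   0.2556 -1.2116] to right cup: 3.08 to left: -0.062
[3.6293e+00 4.9940e-01 1.2000e-03 1.7784e+00] to right cup: 0.09 to left: -3.052
[4.105  0.6061 0.0345 1.7384] to right cup: 0.13 to left: -3.012
```

View pics/topz29.png

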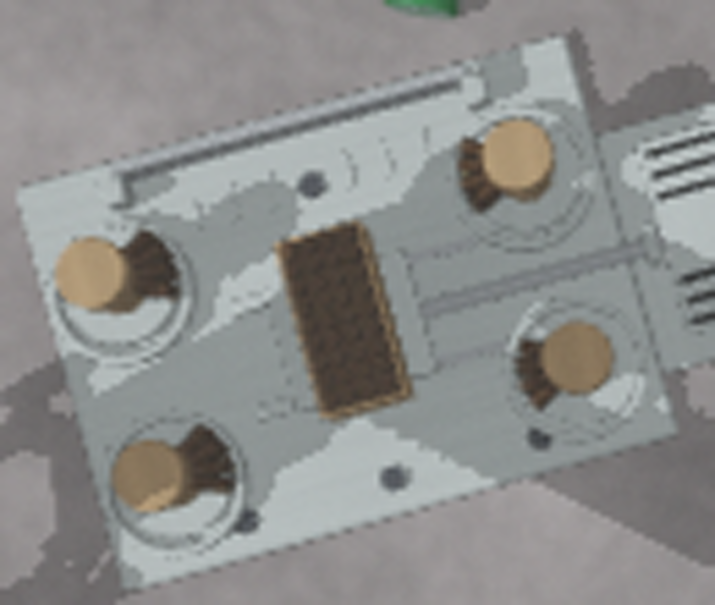

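View pics/scz29.png

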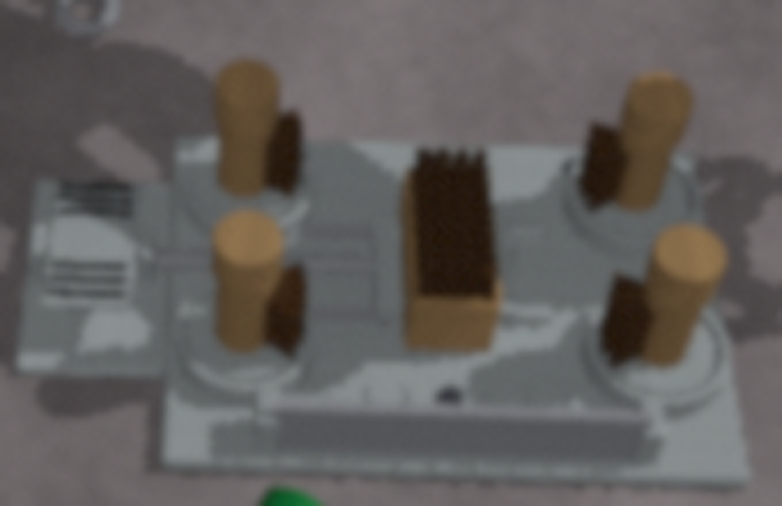

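View pics/scene29.png

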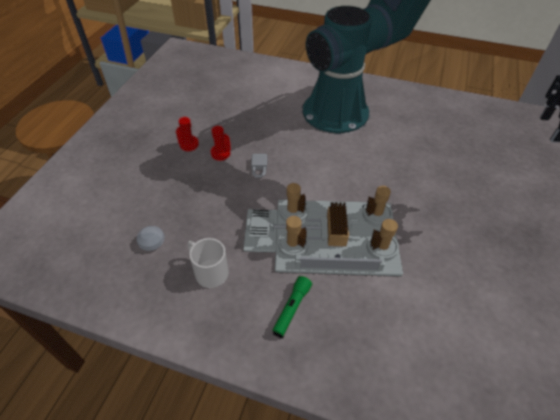

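```bash
python3 - <<'E'
from h import *
O=np.array([.0055,.0022])
for nm,c,pts,tgt in(("d",(.6056,.0355),[(472,140),(464,172),(485,210)],1.868),("c",(.5004,.0037),[(520,342),(520,375),(543,408)],1.868),("a",(.4342,.2234),[(208,428),(230,460),(232,485)],-1.274),("b",(.539,.2551),[(150,232),(174,262),(178,292)],-1.274)):
    for p in pts:
        for z in (.075,):
            w=at_z("top",np.array(p)/5.5+150,z)[:2]+O-c; print(nm,p,z,"r",np.hypot(*w).round(4),"err",round((np.arctan2(w[1],w[0])-tgt+np.pi)%(2*np.pi)-np.pi,2))
# heights: knob top and tilt via scene cloud
C=cloud("top",np.load("top29.npy"));
for nm,c in dict(d=(.6056,.0355),c=(.5004,.0037),a=(.4342,.2234),b=(.539,.2551)).items():
    D=C+np.r_[O,0]; m=(np.hypot(D[...,0]-c[0],D[...,1]-c[1])<.03)&(D[...,2]>.105); q=D[m]
    print(nm,len(q),"top z",np.median(q[:,2]).round(4),"ctr-cup",((np.percentile(q,2,axis=0)+np.percentile(q,98,axis=0))/2)[:2]-c)
    m=(np.hypot(D[...,0]-c[0],D[...,1]-c[1])<.031)&(D[...,2]<.05); print("  foot top z",np.median(D[m][:,2]))
L=loc(C+np.r_[O,0]); z=L[...,2]
m=(z>.074)&(z<.092)&(abs(L[...,0])<.08)&(abs(L[...,1])<.06); q=L[m]; print("brush",cv2.minAreaRect(q[:,:2].astype(np.float32)),np.median(q[:,2]))
E
```

```text
d (472, 140) 0.075 r 0.0277 err -0.82
d (464, 172) 0.075 r 0.0282 err -0.17
d (485, 210) 0.075 r 0.0289 err 0.68
c (520, 342) 0.075 r 0.0295 err -0.66
c (520, 375) 0.075 r 0.0282 err -0.04
c (543, 408) 0.075 r 0.0287 err 0.74
a (208, 428) 0.075 r 0.0382 err 0.51
a (230, 460) 0.075 r 0.0401 err -0.03
a (232, 485) 0.075 r 0.0401 err -0.36
b (150, 232) 0.075 r 0.0364 err 0.56
b (174, 262) 0.075 r 0.039 err 0.0
b (178, 292) 0.075 r 0.0401 err -0.41
d 134 top z 0.12 ctr-cup [ 0.00148917 -0.00120517]
  foot top z 0.03289245113158934
c 138 top z 0.1201 ctr-cup [ 0.00137865 -0.00180853]
  foot top z 0.03352088593662428
a 145 top z 0.1202 ctr-cup [ 0.00247589 -0.00189568]
  foot top z 0.03497994372621194
b 144 top z 0.1205 ctr-cup [ 0.0029495  -0.00027436]
  foot top z 0.032955584013333095
brush ((0.004612144082784653, 0.0003644246608018875), (0.09059187769889832, 0.04090212658047676), 0.3381614089012146) 0.08135275924103214
```

```bash
python3 - <<'E'
from plant import r
print(r.finish_job())
E
```

```text
the job is handed in; nothing more can be done
None
```

The job is handed in, at about 44 s of the 210 s allowed; no verdict came back. I worked in this order:
1. Pressed the lever's far end to open the clamp while the sole brush still stood in it.
2. Moved the brush to the near end of the clamp and tipped it onto its back, bristles up, between the open jaws.
3. Pressed the lever's near end down to its stop, at about 50 N.
4. Stood all four tan side brushes in cups a, b, c and d. The two red look-alikes stayed untouched.

**Last checks, all passed:**
- **Sole brush:** its centre is within 5 mm of the seat's and its yaw is under 0.01 rad off. The bristle tips read about 0.081–0.082 m, as expected.
- **Clamp:** with the lever at its stop, the depth picture showed the jaw against the brush. I did not read the jaw joint itself.
- **Side brushes:** knob tops are at 0.120 m, so fully down, and within 3.5 mm of the cup centres. Bristle directions are within about 0.15 rad of inward.
- **Other objects:** the final picture shows the mug, flashlight, padlock and paperweight apparently where they were. I did not measure their positions again.

**What disagreed:**
- **Cameras:** the top camera reads about 6 mm off the scene camera, so I used the scene camera, which agreed with the tool position.
- **Fingertips:** they were at the reported TCP when shut and about 13 mm behind it when open, not 22 mm ahead.
- **Cup d brush:** a top-only fit gave its bristles 0.5 rad off. The two-camera fit (0.13) and the enlarged picture (0.17) put it within limits.

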